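# Fit a snap ring on a trolley-wheel axle

## Task

Take the loose orange dust cap off the axle stub of the trolley wheel and leave it standing, open end down, in the green tray. Then pick up the red-handled snap-ring pliers from their rest, squeeze the handles fully so that the brass ring on their tips is spread wide, bring it level over the stub and slide it down the stub to the groove near the hub without forcing it. Finish while still holding it there, level and fully spread around the groove, not resting on the hub; leave everything else on the bench alone.

Things in the scene. Friction and masses are not known exactly. Their poses are not given: they have to be found in the camera images.
- groove (a point): Middle of the dark groove (32 mm across, 8 mm high) in the upright steel axle stub, on its axis, 80 mm above the bench and 10 mm above the flat hub top. The stub is 36 mm across, rises 38 mm from the hub top and ends 28 mm above this point; its top 6 mm taper to 29 mm.
- wheel: Fixed trolley wheel lying flat on a 160 mm square plywood board 24 mm thick: black tyre 150 mm across, blue rim, aluminium hub 64 mm across, hub top 70 mm above the bench, steel stub upright in its middle. Origin: centre of the board's underside, under the stub.
- cap_mid (a point): Centre, half-way up, of the orange plastic dust cap: a round cup upside down, 46 mm across outside, 41 mm inside, 42 mm high, about 40 g. At the start it stands loosely over the stub with its open rim on the hub top; raised more than 40 mm it is clear of the stub.
- cap: The same dust cap. Origin: centre of its open rim (the underside); z axis up through its closed top.
- tray_in (a point): Centre of the inner floor of the green square parts tray (fixed, 130 mm outside, wall 5 mm thick, 14 mm high, floor 5 mm above the bench). Its sides run along this frame's x and y.
- pliers_grip (a point): Grasp place of the pliers, midway between the red handles and half-way up them; at the start 59 mm above the bench. x points forward to the ring, y to the pliers' left, z up. Pinch here across y: the handles' outer upright faces are 57 mm apart released (flaring to 74 mm at the ends, 40 mm behind) and 28 mm, parallel, when fully squeezed against a stop. Spring: 2 N to start, 7 N at the stop.
- pliers: Snap-ring pliers, loose, level on a wooden rest, 230 mm long with the ring, handles 88 mm long, 9 mm thick, 18 mm high, about 0.24 kg. Origin on the pivot, 75 mm ahead of the grasp place and 9 mm lower; same axes. The jaws end in pins that point down and carry the ring.
- pliers_rest (a point): Centre of the underside of the fixed wooden rest, below the pliers' pivot; x points along the pliers to the ring. Base 50 mm wide, 10 mm high; a post 34 mm wide and 50 mm high under the pivot; a bar 90 mm wide (across), 14 mm long, top at 50 mm, under the handle ends 112 mm behind. Free room beside the handles at the grasp place.
- ring_mid (a point): Point fixed to the pliers that must come onto the stub's axis: middle of the brass ring's opening when fully spread, at half its thickness; 157 mm ahead of the grasp place and 25 mm lower. The ring is C-shaped, level, 4 mm thick, its gap towards the pliers. Released it is 33 mm across inside and cannot pass the stub; fully spread it leaves about 3.5 mm all round the stub.
- spread (a joint): How far each half of the pliers has turned: 0 handles released and ring closed, 0.20 rad handles fully squeezed against the stop and ring spread wide (both halves move alike; the stop gives up to 0.02 rad more under a hard squeeze).
- tin: Bystander: closed steel paint tin, 74 mm across, 75 mm high; leave alone.
- jar: Bystander: amber glass jar, 56 mm across, 70 mm high; leave alone.
- brush: Bystander: paint brush lying on the bench; leave alone.
- tape: Bystander: yellow roll of tape lying flat, 90 mm across, 25 mm high; leave alone.
- wrench: Bystander: steel wrench lying on the bench; leave alone.
- sanding_block: Bystander: cork sanding block, 70 x 50 x 30 mm; leave alone.
- spacer: Bystander: aluminium spacer ring lying flat, 54 mm across, 12 mm high; leave alone.

How it is judged:
By the outcome, as a careful person would: the job done as asked, in the order asked, and still so for the second after the job is handed in, while the arm keeps its last pose, push and grip.
It also fails if it takes over 61 s, if anything falls off the work surface, if the arm or the gripper's body presses on something with over 40 N, if the wrist force passes 120 N, or if a joint passes its speed limit or range.

## Robot

A 6-joint arm with a two-finger parallel gripper is mounted at the origin on the work surface. World frame = base frame: x ahead of the robot, y to its left, z up, the work surface at z = 0. Lengths are in m, angles in rad, forces in N, time in s.
With the tool pointing down it reaches from about 0.3 to 0.775 m from the base axis. Payload 14.6 kg.
Tool frame: the origin (TCP) lies at the very end of the fingers, on their centre line; the grasp point (between the pads) lies ctrl.tcp_to_grasp behind it (ctrl.tcp_to_grasp is the distance from the TCP to the grasp point, in m); x points along the fingers, y is the direction in which the jaws open and shut, and the axes are right-handed (so a half turn about x gives the same grasp; the last joint's range is limited). The gripper opens to 94 mm and grips with 3 to 60 N. Pads are 16 mm wide; open, the fingers measure 119 mm over their backs; the gripper's body (75 mm by 177 mm) begins 78 mm behind the grasp point.
Start: joints at [1.052, 0.3, 1.521, -0, 1.321, -0.067], TCP at [0.24, 0.495, 0.205] pointing down, gripper open.
Joint ranges: [-3.03, 3.03], [-0.79, 2.21], [0.23, 2.52], [-1.04, 4.18], [0, 3.07], [-2.55, 2.55]. Speed limits (rad/s): [2.22, 2.22, 2.57, 3.14, 3.14, 3.14].

## Interface

Orientations are given as [roll, pitch, yaw] about the fixed x, y, z axes, in that order (R = Rz(yaw) Ry(pitch) Rx(roll)).
In Python, from station import ctrl gives the robot as it stands.
- The arm moves only by the tool play_rows, never from a script. Its argument "increments" is a list that holds one entry, the list of rows, each a list of 5 numbers: the closure in counts, from 0 (fully open) to 255 (shut), then the shift along the tool's x, y, z in cm, then the turn about the tool's x in degrees. A call has 1 to 12 rows; each row shifts and turns the commanded pose from where the row before left it, along the tool's axes as they then stand; what a row does not reach is not made up. A row lasts 1/12 s, in which the tool goes at most 41.7 mm and 7.16 degrees, less where a joint would pass 70% of its speed; a pose out of reach is approached as far as the arm can. A call is refused whole if a number of a shift passes 4.17 or a number of a turn 7.16, either way. A call with a gripper value outside its range is refused whole. The fingers move at their own pace and stop on an object; "newtons" is the grip in N (left out, the last holds). Time passes only in rows, so rows that do not move let the fingers close. It gives the time, the measured TCP pose, the force and the opening at its end, in the units of the state.
- ctrl.get_obs(): the state, without advancing time (a new reading comes with each control period).
- ctrl.camera(name): name is "scene" or "top" or "wrist"; returns the picture (420x560x3 uint8, red, green, blue); there is no depth.
- ctrl.calibration(name): a dict with "fx", "fy", "cx", "cy" (pixels), "rvec" (rotation vector, rad) and "tvec" (3), from world to camera coordinates, as OpenCV has them; the wrist camera has in their place "T_tool_cam" (4x4, takes a point from camera to tool coordinates, whose origin is the TCP and whose axes are the tool frame's). Camera axes: x right, y down, z forward; pixel columns grow to the right and rows downward; lengths in m; the calibration is good to about 2 mm. A picture is of the moment at which its call begins: read the wrist's pose just before it. calibration takes no time and is no camera call.
- ctrl.hand_in(): hands the job in, once; it reports no verdict.
The state is a dict: "time_s": time; "qpos": joint angles; "joint_vel": joint speeds; "tau": joint torques, N m; "ee_pos": TCP position; "eef_rot": TCP orientation; "force": force on the tool from outside, world axes, zero at the start; "moment": the same for the moment, N m; "grip_width": finger opening in m.
Only numpy, scipy, OpenCV 4.12 (cv2) and the standard library are available. Lean on these libraries where they do the work, as an engineer would, in place of code of your own. Each camera call takes 0.05 s, during which the arm holds its last target.

## Working session

There is one attempt and no reset: what is moved stays moved. The work goes in short steps, Python scripts to look and compute and a tool call to move; the robot and the scene stay as the last step left them, time stands still between calls to the robot, and variables do not carry over. Pictures are saved under pics/ and viewed, and the job is handed in when it is done.

Besides the shell and the picture viewer there is one more tool, called as name([rows], argument=value, ...), one row to a line, values as JSON. play_rows: Moves the arm, as the interface text tells. Its arguments: {"type":"object","properties":{"increments":{"type":"array"},"newtons":{"type":"number"}},"required":["increments"]}

```bash
mkdir -p pics; ls
python3 - <<'E'
from station import ctrl
import cv2,numpy as np
print(ctrl.get_obs()); print(ctrl.tcp_to_grasp)
for n in ["scene","top","wrist"]:
    im=ctrl.camera(n); cv2.imwrite(f"pics/{n}0.png",im[:,:,::-1]); np.save(f"pics/{n}0.npy",im)
    print(n,ctrl.calibration(n))
E
```

```text
pics
{'time_s': 0.0, 'qpos': array([ 1.05238809e+00,  3.00504429e-01,  1.52159874e+00, -8.91650456e-06,
        1.32073974e+00, -6.66093754e-02]), 'joint_vel': array([ 5.95340747e-05,  1.43104074e-03,  9.79561305e-04, -1.54513111e-03,
       -7.64645134e-05,  2.92866417e-04]), 'tau': array([ 1.50353237e-03, -5.31818891e+01, -3.52721822e+01,  7.08759623e-02,
        2.45482719e-02, -1.26938030e-04]), 'ee_pos': array([0.23999087, 0.49456469, 0.2048606 ]), 'eef_rot': array([-1.63049806,  1.56954605, -2.08229471]), 'force': array([-1.21631751, -0.59268383, -0.46687579]), 'moment': array([-0.03477602,  0.03593866,  0.0210208 ]), 'grip_width': 0.0941245146892698}
0.0188
scene {'fx': 385.70994202396713, 'fy': 385.70994202396713, 'cx': 283.23047898206454, 'cy': 207.1305620039348, 'rvec': array([ 0.98068094,  2.35927087, -1.14298742]), 'tvec': array([ 0.43173391, -0.21148947,  1.41002861])}
top {'fx': 446.4044896127959, 'fy': 446.4044896127959, 'cx': 274.167769691149, 'cy': 202.7930910210976, 'rvec': array([ 2.15776264, -2.10756282,  0.16877472]), 'tvec': array([-0.00635413,  0.61192724,  1.36611472])}
wrist {'fx': 292.42219651648344, 'fy': 292.42219651648344, 'cx': 283.7328629200257, 'cy': 209.1413458294734, 'T_tool_cam': array([[-1.15650299e-04, -2.62469625e-01,  9.64940248e-01,
        -1.79334230e-01],
       [ 9.99999983e-01,  1.07189669e-04,  1.49008531e-04,
        -8.86484684e-04],
       [-1.42541839e-04,  9.64940249e-01,  2.62469608e-01,
        -7.55695866e-02],
       [ 0.00000000e+00,  0.00000000e+00,  0.00000000e+00,
         1.00000000e+00]])}
```

View pics/scene0.png

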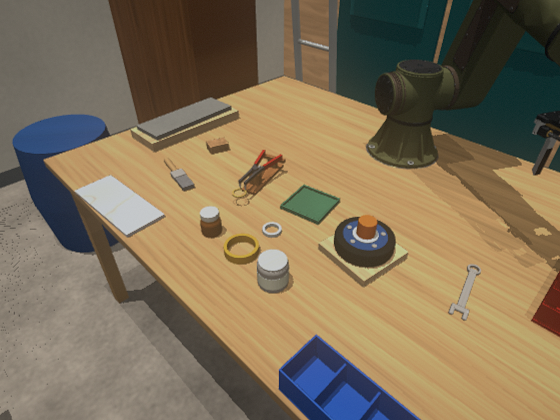

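View pics/top0.png

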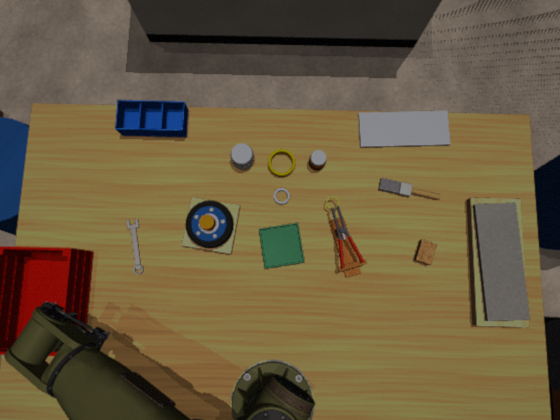

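View pics/wrist0.png

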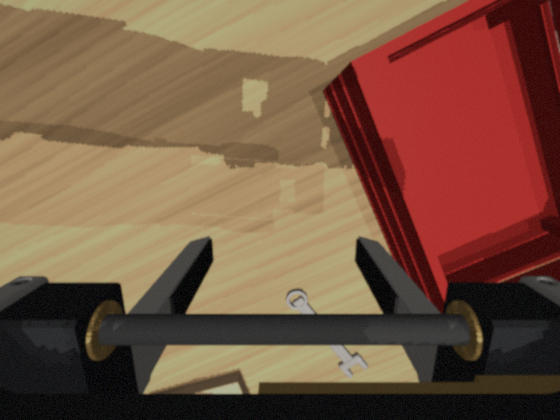

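```bash
cat > h.py <<'E'
import cv2,numpy as np
from scipy.spatial.transform import Rotation as R
from station import ctrl
def T_tool(o): 
    T=np.eye(4);T[:3,:3]=R.from_euler('xyz',o['eef_rot']).as_matrix();T[:3,3]=o['ee_pos'];return T
def cam(name,o=None):
    c=ctrl.calibration(name)
    K=np.array([[c['fx'],0,c['cx']],[0,c['fy'],c['cy']],[0,0,1]])
    if name=='wrist': W=T_tool(o)@c['T_tool_cam']   # cam->world
    else:
        M=np.eye(4);M[:3,:3]=cv2.Rodrigues(c['rvec'])[0];M[:3,3]=c['tvec'];W=np.linalg.inv(M)
    return K,W
def ray(KW,uv):
    K,W=KW; d=W[:3,:3]@np.linalg.inv(K)@np.array([uv[0],uv[1],1.]); return W[:3,3],d
def onz(KW,uv,z):
    p,d=ray(KW,uv); return p+d*(z-p[2])/d[2]
def proj(KW,P):
    K,W=KW; q=np.linalg.inv(W)@np.append(P,1); q=K@q[:3]; return q[:2]/q[2]
def tri(l):
    A=np.zeros((3,3));b=np.zeros(3)
    for KW,uv in l:
        p,d=ray(KW,uv);d=d/np.linalg.norm(d);M=np.eye(3)-np.outer(d,d);A+=M;b+=M@p
    return np.linalg.solve(A,b)
def shot(name,tag):
    o=ctrl.get_obs(); im=ctrl.camera(name); cv2.imwrite(f'pics/{tag}.png',im[:,:,::-1]); return o,im
def blobs(m,amin=20):
    n,l,s,c=cv2.connectedComponentsWithStats(m.astype(np.uint8))
    return [(s[i,4],c[i].round(2),s[i,:4]) for i in range(1,n) if s[i,4]>=amin],l
def state():
    o=ctrl.get_obs();T=T_tool(o)
    print('t',round(o['time_s'],2),'tcp',o['ee_pos'].round(4),'x',T[:3,0].round(3),'y ang',np.degrees(np.arctan2(T[1,1],T[0,1])).round(2),'F',o['force'].round(1),'w',round(o['grip_width'],4),'q',o['qpos'].round(2)); return o,T
E
python3 - <<'E'
from h import *
state()
t=np.load('pics/top0.npy');s=np.load('pics/scene0.npy')
for n,im in (('top',t),('scene',s)):
    hsv=cv2.cvtColor(im,cv2.COLOR_RGB2HSV);h,sa,v=[hsv[...,i].astype(int) for i in range(3)]
    print(n)
    KW=cam(n)
    for nm,m in (('orange',(h>=5)&(h<=13)&(sa>190)&(v>120)),('red',((h<=4)|(h>=176))&(sa>170)&(v>80)),('green',(h>60)&(h<90)&(sa>90))):
        for a,c,bb in blobs(m,25)[0]:
            print(nm,a,c,bb,onz(KW,c,{'orange':.112,'red':.059,'green':.01}[nm]).round(4))
x=t[185:285,180:380];cv2.imwrite('pics/tz.png',cv2.resize(x,None,fx=4,fy=4,interpolation=cv2.INTER_CUBIC)[:,:,::-1])
x=s[130:280,220:420];cv2.imwrite('pics/sz.png',cv2.resize(x,None,fx=4,fy=4,interpolation=cv2.INTER_CUBIC)[:,:,::-1])
E
```

```text
t 0.15 tcp [0.24   0.4946 0.205 ] x [-0.    -0.001 -1.   ] y ang 64.11 F [-0.8 -0.4 -0.3] w 0.0942 q [ 1.05  0.3   1.52 -0.    1.32 -0.07]
top
red 63 [355.41 249.03] [349 237  14  25] [ 0.4712 -0.2471  0.059 ]
red 67 [340.78 253.25] [339 239   5  29] [ 0.4571 -0.2018  0.059 ]
red 2790 [ 42.23 281.7 ] [  0 247  72  90] [0.3484 0.7141 0.059 ]
green 1519 [280.99 245.45] [260 224  44  44] [ 0.4802 -0.0169  0.01  ]
scene
red 26 [259.15 156.5 ] [255 150   9  14] [ 0.4692 -0.2533  0.059 ]
red 27 [556.48 309.48] [551 307   9   7] [0.4486 0.6162 0.059 ]
green 4527 [382.87  33.46] [338   0 108  80] [-1.29   -0.9259  0.01  ]
green 30 [455.67   2.9 ] [452   0   8   8] [-2.6576 -1.0526  0.01  ]
green 386 [453.59  27.64] [438   0  35  65] [-1.7932 -0.6593  0.01  ]
green 314 [528.11  47.25] [508  31  38  32] [-1.6643 -0.1118  0.01  ]
green 4871 [499.89 116.64] [431  59 129  97] [-0.5162  0.1532  0.01  ]
green 34 [535.09  78.68] [531  75   9   8] [-1.1025  0.1057  0.01  ]
green 39 [557.18 153.41] [553 146   7  14] [-0.3524  0.4155  0.01  ]
```

View pics/tz.png

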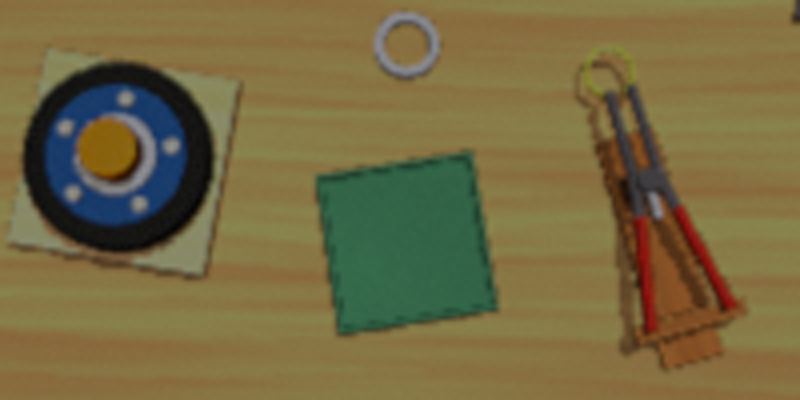

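View pics/sz.png

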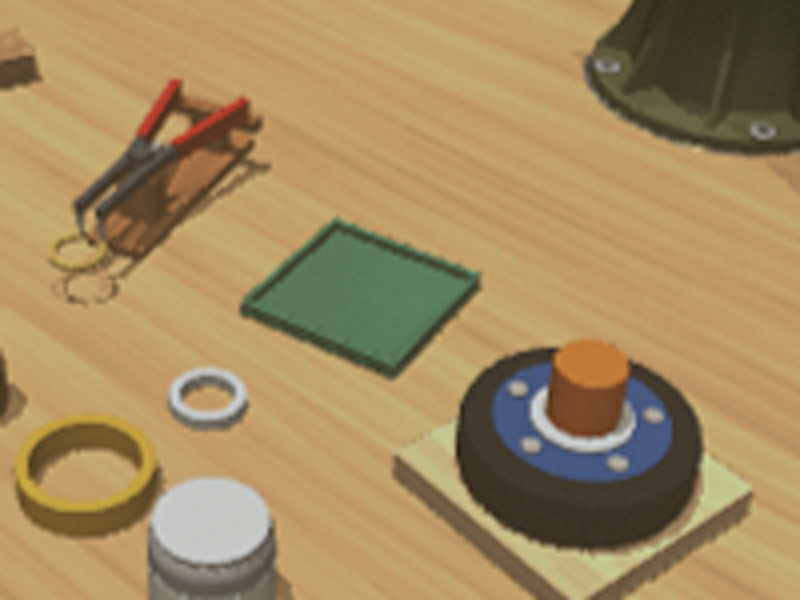

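Run:
```python
from h import *
t=cam('top');s=cam('scene')
sz=lambda x,y:(220+(x+.5)/4-.5,130+(y+.5)/4-.5)
tz=lambda x,y:(180+(x+.5)/4-.5,185+(y+.5)/4-.5)
print('cap',onz(t,tz(108,148),.112),onz(s,sz(591,364),.112))
print('tray',onz(t,tz(407,243),.010),onz(s,sz(362,298),.014))
for n,a,b,z in (('ring',tz(608,70),sz(78,252),.034),('piv',tz(650,182),sz(150,150),.055)):
  print(n,onz(t,a,z),onz(s,b,z))
c=[onz(t,tz(*p),.014)[:2] for p in((317,177),(472,152),(497,309),(340,333))]
for i in range(4): d=c[(i+1)%4]-c[i]; print(c[i],np.linalg.norm(d),np.degrees(np.arctan2(d[1],d[0])))
```

```text
cap [0.53945974 0.20969103 0.112     ] [0.54584136 0.21348528 0.112     ]
tray [ 0.48045798 -0.01808322  0.01      ] [ 0.49597    -0.00611653  0.014     ]
ring [ 0.62106705 -0.17611003  0.034     ] [ 0.62272562 -0.17401932  0.034     ]
piv [ 0.5294103  -0.20662706  0.055     ] [ 0.51284599 -0.21517629  0.055     ]
[0.53155519 0.05562365] 0.12673782470885434 -79.45230901657312
[ 0.55475504 -0.06897267] 0.12719802123785529 -170.12191846350026
[ 0.42944273 -0.09079378] 0.12637557413679631 99.97163528514722
[0.40755945 0.03367271] 0.12592372951240438 10.039045721734396
```

play_rows([
  [[0,0,0,0,6.75],[0,0,0,0,6.75],[0,0,0,0,6.75],[0,0,0,0,6.75],[0,0,0,0,6.75],[0,0,0,0,6.75],[0,0,0,0,6.75],[0,0,0,0,6.75],[0,0,2,2.6,0],[0,0,2,2.6,0]],
], newtons=10)

```text
time_s: 0.98
ee_pos: [0.2883, 0.4505, 0.205]
eef_rot: [-0.879, 1.57, -2.272]
force: [0.8, 0.0, 0.3]
grip_width: 0.0941
```

play_rows([
  [[0,0,2,2.7,0],[0,0,2,2.7,0],[0,0,2,2.7,0],[0,0,2,2.7,0],[0,0,2,2.7,0],[0,0,2,2.7,0],[0,0,2,2.7,0],[0,0,2,2.7,0],[0,0,2,2.7,0],[0,0,2,2.7,0],[0,0,0,0,0],[0,0,0,0,0]],
])

```text
time_s: 1.98
ee_pos: [0.5335, 0.2189, 0.2048]
eef_rot: [-1.498, 1.57, -2.895]
force: [0.1, 0.7, -0.6]
grip_width: 0.0939
```

Run:
```python
from h import *
state()
o,im=shot('wrist','w1')
```

```text
t 1.98 tcp [0.5335 0.2189 0.2048] x [-0.001 -0.    -1.   ] y ang 9.98 F [ 0.1  0.7 -0.6] w 0.0939 q [0.33 0.36 1.44 0.   1.34 0.15]
```

View pics/w1.png

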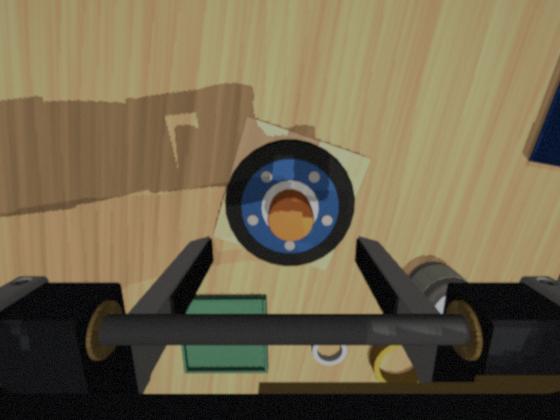

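Run:
```python
from h import *
o=ctrl.get_obs()
im=cv2.imread('pics/w1.png')[:,:,::-1]
KW=cam('wrist',o)
hsv=cv2.cvtColor(np.ascontiguousarray(im),cv2.COLOR_RGB2HSV);h,s,v=[hsv[...,i].astype(int) for i in range(3)]
print(hsv[222,291],hsv[200,291],hsv[165,290],hsv[190,250])
m=(h<=20)&(s>150)&(v>150); m[:150]=0;m[260:]=0;m[:,:240]=0;m[:,340:]=0
b,l=blobs(m,100)
for a,c,bb in b: print(a,c,bb,onz(KW,c,.112))
k=max(b,key=lambda x:x[0])
m2=(h<=20)&(s>150); m2[:150]=0;m2[260:]=0;m2[:,:240]=0;m2[:,340:]=0
for a,c,bb in blobs(m2,100)[0]: print(a,c,bb)
blue=(h>95)&(h<130)&(s>90);blue[:130]=0;blue[280:]=0;blue[:,:220]=0;blue[:,370:]=0
p=np.argwhere(blue)[:,::-1].astype(np.float32);e=cv2.fitEllipse(cv2.convexHull(p));print(e)
for z in(.06,.064,.07):print(z,onz(KW,e[0],z))
dark=(v<60);dark[:130]=0;dark[275:]=0;dark[:,:222]=0;dark[:,357:]=0
for a,c,bb in blobs(dark,500)[0]: print('dark',a,c,bb)
```

```text
[ 17 159 167] [ 12 191 128] [107 155 135] [108 156  72]
886 [288.07 224.35] [269 211  42  29] [0.53947289 0.2064411  0.112     ]
1627 [289.37 214.8 ] [269 190  44  50]
((299.7230529785156, 216.80145263671875), (96.45126342773438, 180.7313232421875), 139.84848022460938)
0.06 [0.55484279 0.20114675 0.06      ]
0.064 [0.55441234 0.2022904  0.064     ]
0.07 [0.55376666 0.20400587 0.07      ]
dark 5161 [288.86 196.84] [226 140 128 125]
```

Run:
```python
import cv2
im=cv2.imread('pics/w1.png')[130:280,215:365];cv2.imwrite('pics/w1z.png',cv2.resize(im,None,fx=4,fy=4,interpolation=cv2.INTER_NEAREST))
```

```text
(no output)
```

View pics/w1z.png

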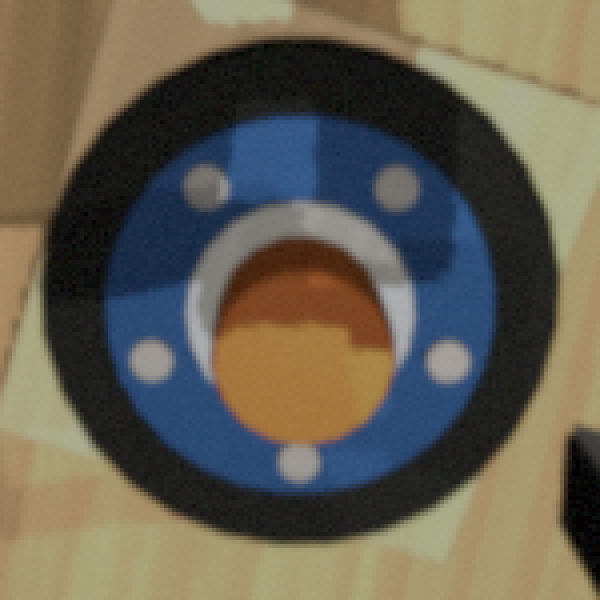

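Run:
```python
from h import *
o,T=state();KW=cam('wrist',o)
z=lambda x,y:(215+(x+.5)/4-.5,130+(y+.5)/4-.5)
print('cap',onz(KW,z(303,357),.112), 'tyre',[onz(KW,z(300,291),q) for q in(.055,.064)], 'bolts',[onz(KW,np.mean([z(206,188),z(397,188),z(152,360),z(448,360),z(299,463)],axis=0),q) for q in(.06,.07)])
P=onz(KW,z(303,357),.112); print('d tool cm',100*T[:3,:3].T@(P-T[:3,3]))
for a in range(0,360,90): 
  print(np.round(proj(KW,P+.023*np.array([np.cos(np.radians(a+10)),np.sin(np.radians(a+10)),0])),1))
```

```text
t 2.03 tcp [0.5328 0.2198 0.205 ] x [-0.001 -0.    -1.   ] y ang 10.06 F [ 0.3  0.6 -0.6] w 0.0941 q [0.33 0.36 1.44 0.   1.34 0.15]
cap [0.54068181 0.21234965 0.112     ] tyre [array([0.54055077, 0.21481831, 0.055     ]), array([0.53998752, 0.21697884, 0.064     ])] bolts [array([0.54145726, 0.20999254, 0.06      ]), array([0.54079383, 0.21257893, 0.07      ])]
d tool cm [9.29956415 0.65624738 0.87250876]
[314.  218.9]
[290.5 195.8]
[266.8 218.8]
[290.2 241. ]
```

play_rows([
  [[0,0,0.35,0.45,0],[0,0,0.35,0.45,0],[0,2.5,0,0,0],[0,2.5,0,0,0],[0,2,0,0,0],[0,2,0,0,0],[0,1.5,0,0,0],[0,1,0,0,0],[0,0.5,0,0,0],[0,0.3,0,0,0],[0,0.2,0,0,0],[0,0,0,0,0]],
])

```text
time_s: 3.03
ee_pos: [0.5416, 0.2125, 0.0809]
eef_rot: [1.678, 1.57, 0.284]
force: [0.2, -0.6, -0.2]
grip_width: 0.0937
```

Run:
```python
from h import *
state()
o,im=shot('wrist','w2')
```

```text
t 3.03 tcp [0.5416 0.2125 0.0809] x [ 0.001  0.    -1.   ] y ang 10.13 F [ 0.2 -0.6 -0.2] w 0.0937 q [ 0.31  0.5   1.55 -0.    1.09  0.13]
```

View pics/w2.png

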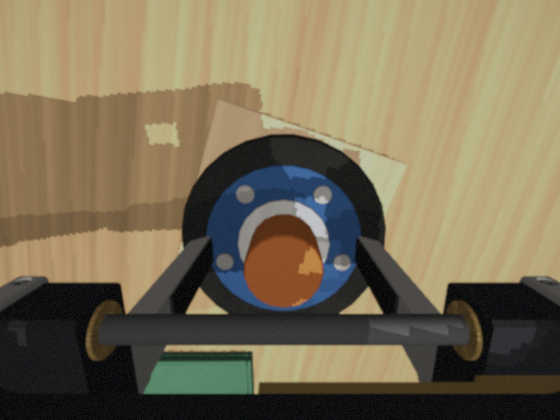

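play_rows([
  [[120,0,0,0,0],[140,0,0,0,0],[200,0,0,0,0],[200,0,0,0,0],[200,0,0,0,0],[200,0,0,0,0]],
], newtons=12)

```text
time_s: 3.58
ee_pos: [0.5414, 0.2123, 0.0805]
eef_rot: [0.677, 1.571, -0.718]
force: [-0.6, -0.3, 0.3]
grip_width: 0.0573
```

Run:
```python
from h import *
state()
```

```text
t 3.58 tcp [0.5414 0.2123 0.0805] x [ 0. -0. -1.] y ang 10.11 F [-0.6 -0.3  0.3] w 0.0573 q [ 0.31  0.5   1.55 -0.    1.09  0.13]
```

play_rows([
  [[200,0,0,0,0],[200,0,0,0,0],[200,0,0,0,0],[200,0,0,0,0],[200,0,0,0,0]],
])

```text
time_s: 4.0
ee_pos: [0.5414, 0.2123, 0.0804]
eef_rot: [-1.307, 1.571, -2.701]
force: [0.5, -0.1, -0.1]
grip_width: 0.046
```

play_rows([
  [[200,-0.3,0,0,0],[200,-0.7,0,0,0],[200,-1,0,0,0],[200,-1.5,0,0,0],[200,-1.5,0,0,0],[200,-1.5,0,0,0],[200,-1,0,0,0],[200,-0.5,0,0,0],[200,0,0,0,0]],
])

```text
time_s: 4.75
ee_pos: [0.5418, 0.2125, 0.1618]
eef_rot: [1.694, 1.569, 0.3]
force: [1.0, 0.2, -0.8]
grip_width: 0.0459
```

Run:
```python
from h import *
o,T=state()
print(100*T[:3,:3].T@(np.array([.4808,-.0176,.08])-T[:3,3]))
o,im=shot('wrist','w3')
KW=cam('wrist',o)
```

```text
t 4.75 tcp [0.5418 0.2125 0.1618] x [ 0.002  0.001 -1.   ] y ang 10.12 F [ 1.   0.2 -0.8] w 0.0459 q [ 0.31  0.41  1.48 -0.    1.25  0.13]
[  8.15687851 -10.06302299  21.57895703]
```

View pics/w3.png

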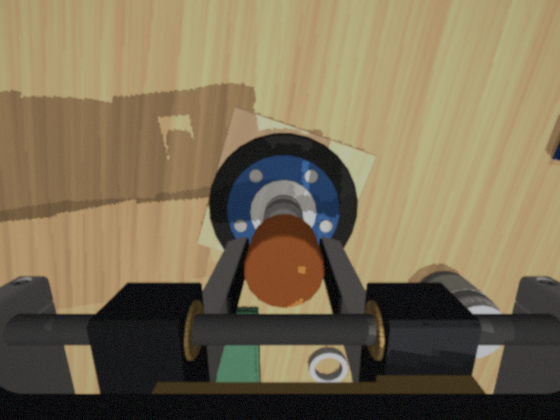

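play_rows([
  [[200,0,-0.7,1.5,0],[200,0,-1.2,2.6,0],[200,0,-1.2,2.6,0],[200,0,-0.6,1.3,0],[200,0,0,0,0],[200,0,0,0,0]],
])

```text
time_s: 5.3
ee_pos: [0.5191, 0.127, 0.1603]
eef_rot: [-2.401, 1.571, 2.487]
force: [-0.7, -0.2, 0.6]
grip_width: 0.0458
```

Run:
```python
from h import *
o,T=state()
print(100*T[:3,:3].T@(np.array([.4808,-.0176,.08])-T[:3,3]))
o,im=shot('wrist','w4'); np.save('pics/w4T.npy',T_tool(o))
cv2.imwrite('pics/w4z.png',cv2.resize(im[30:180,280:430],None,fx=4,fy=4,interpolation=cv2.INTER_NEAREST)[:,:,::-1])
KW=cam('wrist',o);print(proj(KW,[.541,.212,.108]),proj(KW,[.541,.212,.07]))
```

```text
t 5.3 tcp [0.5191 0.127  0.1603] x [-0.  0. -1.] y ang 10.04 F [-0.7 -0.2  0.6] w 0.0458 q [ 0.17  0.31  1.62  0.    1.21 -0.  ]
[ 8.02537909 -6.29379984 13.57047309]
[331.4518768  123.17811593] [324.71041358 124.09402018]
```

View pics/w4.png

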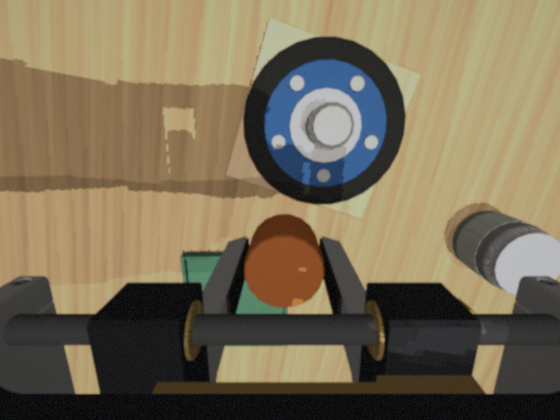

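View pics/w4z.png

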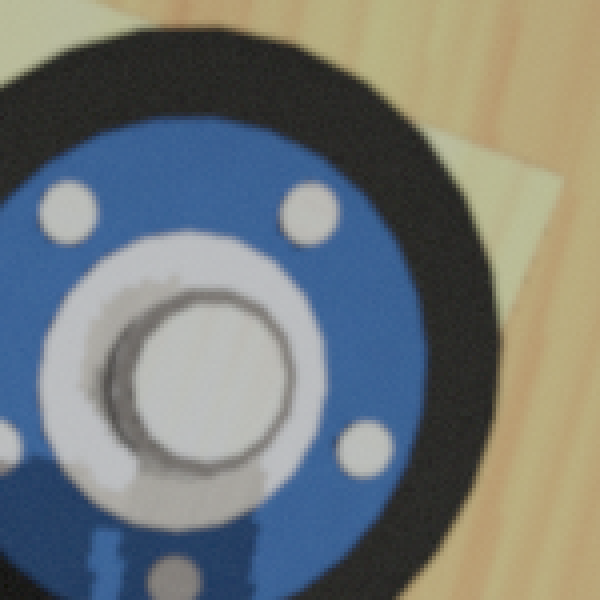

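Run:
```python
from h import *
o=ctrl.get_obs()
KW=cam('wrist',o)
z=lambda x,y:(280+(x+.5)/4-.5,30+(y+.5)/4-.5)
print('stubtop',onz(KW,z(214,378),.108),'hub',onz(KW,z(184,380.5),.07))
im=cv2.imread('pics/w4.png');hsv=cv2.cvtColor(im,cv2.COLOR_BGR2HSV)
m=(hsv[...,1]<45)&(hsv[...,2]>105)
for a,c,bb in blobs(m[80:180,280:380],60)[0]: print(a,c+[280,80],bb)
```

```text
stubtop [0.54243075 0.21216777 0.108     ] hub [0.54194475 0.21221793 0.07      ]
133 [296.47  84.46] [10  0 14 11]
141 [356.58  84.58] [70  0 15 11]
4138 [325.26 124.87] [10  8 71 75]
154 [370.55 141.8 ] [84 55 14 14]
120 [323.09 174.54] [37 89 13 11]
```

play_rows([
  [[200,0,-0.6,1.4,0],[200,0,-1.2,2.6,0],[200,0,-1.2,2.6,0],[200,0,-1.2,2.6,0],[200,0,-1.2,2.6,0],[200,0,-0.9,1.8,0],[200,1,0,0,0],[200,1,0,0,0],[200,0,0,0,0]],
])

```text
time_s: 6.1
ee_pos: [0.4804, -0.0168, 0.1382]
eef_rot: [-1.919, 1.568, 2.971]
force: [-1.0, -0.0, -0.5]
grip_width: 0.0458
```

Run:
```python
from h import *
o,T=state()
print(100*T[:3,:3].T@(np.array([.4808,-.0176,.016])-T[:3,3]))
o,im=shot('wrist','w5')
o,im=shot('top','t5')
cv2.imwrite('pics/t5z.png',cv2.resize(im[185:285,230:380],None,fx=4,fy=4,interpolation=cv2.INTER_CUBIC)[:,:,::-1])
```

```text
t 6.1 tcp [ 0.4804 -0.0168  0.1382] x [-0.003  0.001 -1.   ] y ang 10.15 F [-1.  -0.  -0.5] w 0.0458 q [-0.11  0.22  1.79  0.    1.14 -0.29]
[12.21774255  0.06647362  0.10106288]
```

View pics/w5.png

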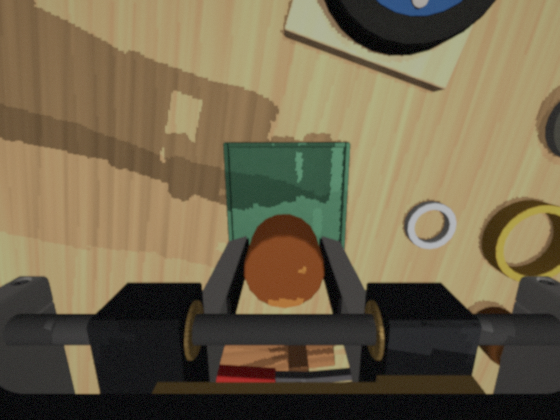

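View pics/t5z.png

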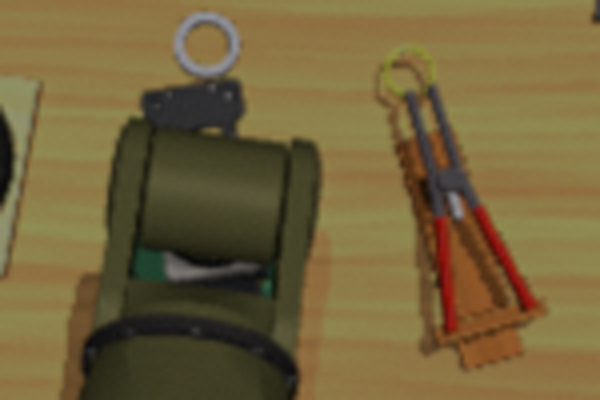

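play_rows([
  [[200,1,0,0,0],[200,2,0,0,0],[200,2,0,0,0],[200,2,0,0,0],[200,2,0,0,0],[200,1.5,0,0,0],[200,0.8,0,0,0],[200,0.5,0,0,0],[200,0,0,0,0],[200,0,0,0,0]],
])

```text
time_s: 7.03
ee_pos: [0.4812, -0.0177, 0.0229]
eef_rot: [1.282, 1.57, -0.112]
force: [1.0, 0.2, -0.1]
grip_width: 0.046
```

play_rows([
  [[200,0.1,0,0,0],[200,0.1,0,0,0],[200,0.1,0,0,0],[200,0.1,0,0,0],[200,0,0,0,0]],
])

```text
time_s: 7.45
ee_pos: [0.4809, -0.0179, 0.0184]
eef_rot: [1.361, 1.571, -0.033]
force: [-0.4, -0.2, -1.1]
grip_width: 0.0456
```

play_rows([
  [[200,0.1,0,0,0],[200,0.1,0,0,0],[200,0,0,0,0]],
])

```text
time_s: 7.7
ee_pos: [0.4808, -0.0179, 0.0163]
eef_rot: [-1.874, 1.571, 3.015]
force: [0.5, 0.2, -1.2]
grip_width: 0.0455
```

play_rows([
  [[200,0.1,0,0,0],[200,0,0,0,0]],
])

```text
time_s: 7.87
ee_pos: [0.4809, -0.0179, 0.0154]
eef_rot: [1.236, 1.571, -0.159]
force: [-0.6, 0.1, 0.1]
grip_width: 0.0461
```

play_rows([
  [[200,0.05,0,0,0],[200,0,0,0,0],[110,0,0,0,0],[90,0,0,0,0],[90,0,0,0,0],[90,0,0,0,0]],
])

```text
time_s: 8.37
ee_pos: [0.4809, -0.0179, 0.0149]
eef_rot: [-2.069, 1.571, 2.819]
force: [-0.2, -0.5, 0.4]
grip_width: 0.0611
```

play_rows([
  [[90,-0.5,0,0,0],[90,-1,0,0,0],[90,-2,0,0,0],[70,-3,0,0,0],[50,-4,0,0,0],[0,-4,0,0,0],[0,-2,0,0,0]],
])

```text
time_s: 8.95
ee_pos: [0.4818, -0.018, 0.1856]
eef_rot: [1.282, 1.565, -0.112]
force: [0.0, 0.9, -0.1]
grip_width: 0.084
```

Run:
```python
from h import *
o,T=state()
o,im=shot('wrist','w6');KW=cam('wrist',o)
print(proj(KW,[.4808,-.0176,.047]))
o,im=shot('scene','s6')
cv2.imwrite('pics/s6z.png',cv2.resize(im[130:280,220:420],None,fx=4,fy=4,interpolation=cv2.INTER_CUBIC)[:,:,::-1])
```

```text
t 8.95 tcp [ 0.4818 -0.018   0.1856] x [ 0.006 -0.001 -1.   ] y ang 10.12 F [ 0.   0.9 -0.1] w 0.084 q [-0.11  0.16  1.74  0.    1.24 -0.29]
[282.09373604 198.71014141]
```

View pics/w6.png

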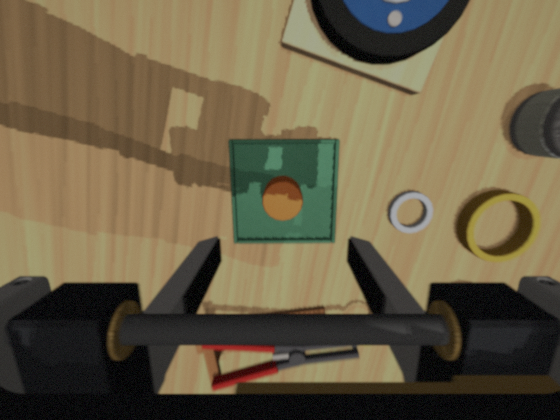

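View pics/s6z.png

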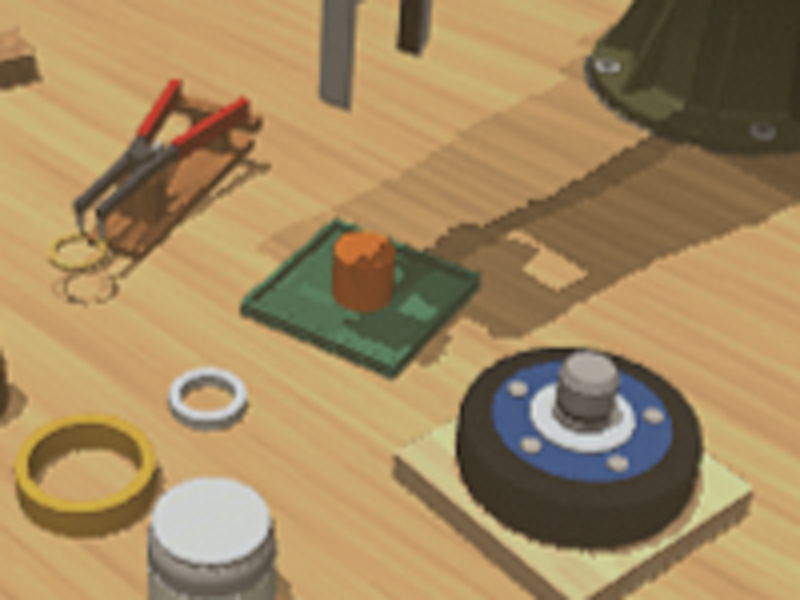

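play_rows([
  [[0,0,0,0,6.8],[0,0,0,0,6.8],[0,0,0,0,6.8],[0,0,0,0,6.8],[0,0,0,0,6.8],[0,0,0,0,6.8],[0,0,0,0,6.8],[0,0,0,0,6.8],[0,0,0,0,6.8],[0,0,0,0,6.8],[0,0,0,0,6.8],[0,0,0,0,6.8]],
])

```text
time_s: 10.05
ee_pos: [0.4804, -0.0178, 0.1795]
eef_rot: [-0.447, 1.57, 3.011]
force: [-0.3, -0.3, 0.3]
grip_width: 0.094
```

play_rows([
  [[0,0,2,0.8,0],[0,0,2.8,1.1,0],[0,0,2.9,1.1,0],[0,0,2.9,1.1,0],[0,0,2.9,1.1,0],[0,0,2.9,1.1,0],[0,0,2,0.8,0],[0,0,1,0.3,0],[0,0,0,0,0],[0,0,0,0,0]],
])

```text
time_s: 10.88
ee_pos: [0.4722, -0.2247, 0.1796]
eef_rot: [-1.005, 1.57, 2.46]
force: [0.7, -0.1, -0.4]
grip_width: 0.0937
```

Run:
```python
from h import *
o,T=state()
o,im=shot('wrist','w7')
```

```text
t 10.88 tcp [ 0.4722 -0.2247  0.1796] x [-0.001  0.001 -1.   ] y ang -71.51 F [ 0.7 -0.1 -0.4] w 0.0937 q [-0.51  0.26  1.63  0.    1.25  0.73]
```

View pics/w7.png

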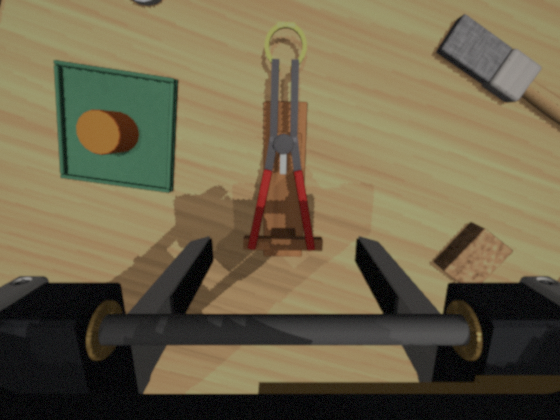

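Run:
```python
from h import *
o=ctrl.get_obs();T=T_tool(o);KW=cam('wrist',o)
im=cv2.imread('pics/w7.png')
cv2.imwrite('pics/w7z.png',cv2.resize(im[10:270,220:350],None,fx=2.3*1,fy=2.3,interpolation=cv2.INTER_CUBIC))
cv2.imwrite('pics/w7y.png',cv2.resize(im[10:110,240:340],None,fx=6,fy=6,interpolation=cv2.INTER_CUBIC))
hsv=cv2.cvtColor(im,cv2.COLOR_BGR2HSV);h,s,v=[hsv[...,i].astype(int) for i in range(3)]
red=((h<=5)|(h>=174))&(s>170)&(v>70)
red[:150]=0;red[256:]=0;red[:,:235]=0;red[:,330:]=0
bs,l=blobs(red,50)
ax=[]
for i,(a,c,bb) in enumerate(bs): print('red',a,c,bb,onz(KW,c,.066))
ys=(h>=22)&(h<=35)&(s>110)&(v>110); ys[80:]=0;ys[:,:250]=0;ys[:,320:]=0
p=np.argwhere(ys)[:,::-1]
b,l=blobs(ys,15)
for a,c,bb in b: print('ring',a,c,bb,onz(KW,c,.036))
```

```text
red 621 [259.43 208.36] [248 170  24  79] [ 0.46206853 -0.20219615  0.066     ]
red 616 [303.86 209.19] [294 171  21  79] [ 0.47591066 -0.24621561  0.066     ]
ring 20 [274.6  31. ] [270  28  12   8] [ 0.63057649 -0.16277162  0.036     ]
```

View pics/w7y.png

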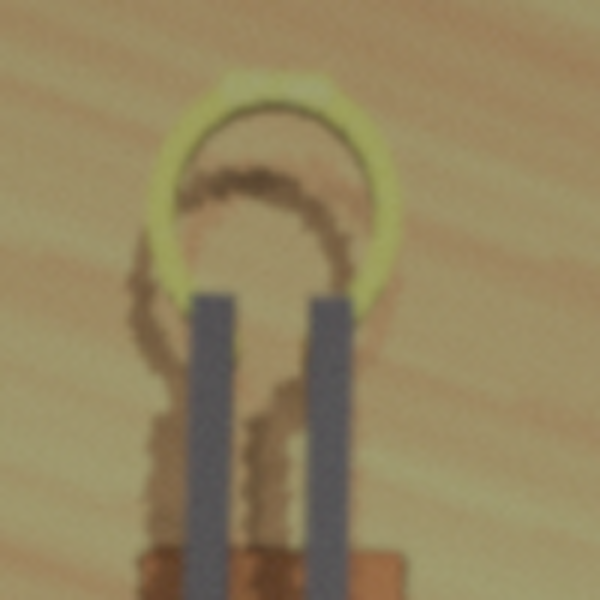

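View pics/w7z.png

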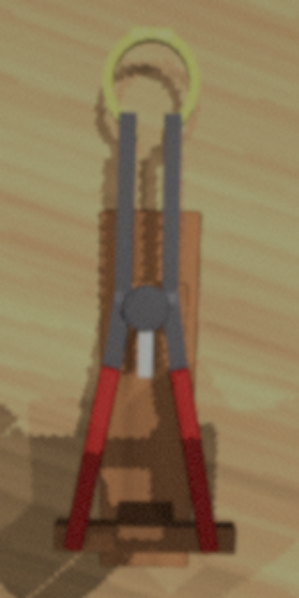

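Run:
```python
from h import *
o=ctrl.get_obs();T=T_tool(o);KW=cam('wrist',o)
a=(onz(KW,(259.43,208.36),.067)+onz(KW,(303.86,209.19),.067))/2
r=onz(KW,(285.6,42.4),.036)
for zp in (.055,.06,.065): 
  p=onz(KW,(283.4,143.8),zp); print('piv',zp,p, 'h-ring',np.degrees(np.arctan2(*(r-p)[1::-1])),'h-hand',np.degrees(np.arctan2(*(p-a)[1::-1])),'piv-ring',np.linalg.norm((r-p)[:2]),'piv-hand',np.linalg.norm((p-a)[:2]))
d=r-a;hd=np.degrees(np.arctan2(d[1],d[0]));L=np.linalg.norm(d[:2]);u=d[:2]/L
print('ring',r,'hand',a,'heading',hd,'len',L)
for g in (a[:2]-.004*u, r[:2]-.157*u): print('grasp',g, 100*T[:3,:3].T@(np.append(g,.0402)-T[:3,3]))
```

```text
piv 0.055 [ 0.5315754  -0.20511538  0.055     ] h-ring 17.272322485452204 h-hand 16.96392040161351 piv-ring 0.0973091884187382 piv-hand 0.06516100703072718
piv 0.06 [ 0.53179935 -0.20505098  0.06      ] h-ring 17.2752744459016 h-hand 16.960637040263137 piv-ring 0.09707621605098563 piv-hand 0.06539400318091235
piv 0.065 [ 0.5320233  -0.20498659  0.065     ] h-ring 17.27824060919687 h-hand 16.95737699282046 piv-ring 0.09684324394215757 piv-hand 0.06562699954432111
ring [ 0.62449636 -0.17622296  0.036     ] hand [ 0.46924963 -0.22412737  0.067     ] heading 17.148633467922178 len 0.1624696300869776
grasp [ 0.46542746 -0.22530678] [13.95372079 -0.11150517  0.68599159]
grasp [ 0.4744761  -0.22251464] [13.95345422 -0.08847146 -0.26069121]
```

Run:
```python
from h import *
o=ctrl.get_obs();T=T_tool(o);KW=cam('wrist',o)
u=np.array([np.cos(np.radians(17.15)),np.sin(np.radians(17.15))])
piv=onz(KW,(283.4,143.8),.06)[:2]
f=lambda x,y:(220+(x+.5)/2.3-.5,10+(y+.5)/2.3-.5)
for n,q,z in (('redstartL',(110,369),.068),('redendL',(73,549),.068),('redendL low',(73,549),.05),('redstartR',(178,369),.068),('redendR',(209,549),.068),('bar back',(145,552),.05),('bar front',(145,520),.05),('bar tl',(55,520),.05),('bar tr',(235,521),.05),('bar bl',(55,550),.05),('ringtip',(152,27),.034),('postfront',(150,210),.01),('base back',(143,567),.01),('slotend',(146,378),.06)):
  p=onz(KW,f(*q),z)[:2]-piv; print(n,(1000*p@u).round(1),(1000*(p@np.array([-u[1],u[0]]))).round(1))
```

```text
redstartL -25.6 15.2
redendL -109.9 31.6
redendL low -117.6 33.5
redstartR -24.9 -14.3
redendR -108.3 -31.8
bar back -118.3 -2.1
bar front -101.4 -1.7
bar tl -102.5 42.2
bar tr -100.9 -45.7
bar bl -118.3 42.4
ringtip 116.0 0.5
postfront 44.7 -0.5
base back -144.5 -1.4
slotend -30.3 -0.5
```

play_rows([
  [[0,0,-0.1,0.5,1.35],[0,0,0,0.5,0],[0,2,0,0,0],[0,2.5,0,0,0],[0,2.5,0,0,0],[0,2.5,0,0,0],[0,1.5,0,0,0],[0,0,0,0,0],[0,0,0,0,0]],
])

```text
time_s: 11.68
ee_pos: [0.4622, -0.227, 0.0701]
eef_rot: [-0.824, 1.57, 2.617]
force: [-0.4, 0.4, 0.1]
grip_width: 0.094
```

Run:
```python
from h import *
o,T=state()
o,im=shot('wrist','w8')
```

```text
t 11.68 tcp [ 0.4622 -0.227   0.0701] x [-0.001  0.    -1.   ] y ang -72.81 F [-0.4  0.4  0.1] w 0.094 q [-0.53  0.38  1.75 -0.    1.01  0.74]
```

View pics/w8.png

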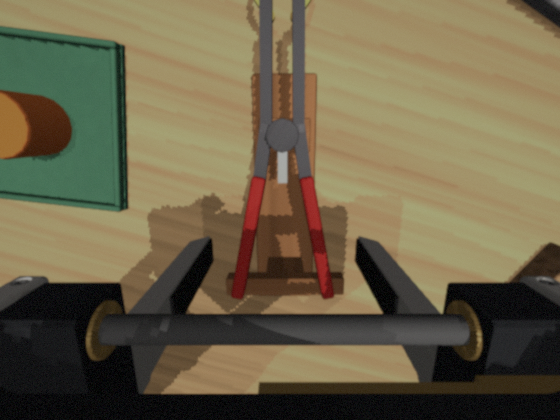

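Run:
```python
from h import *
o=ctrl.get_obs();T=T_tool(o);KW=cam('wrist',o)
for n,uv,z in (('piv',(283,135.5),.06),('startL',(259,180),.068),('startR',(306,179),.068),('endL',(238,296),.068),('endR',(329,296),.068),('bar f',(283,273),.05),('bar b',(283,293),.05)):
  print(n,(1000*T[:3,:3].T@(onz(KW,uv,z)-T[:3,3])).round(1))
```

```text
piv [ 11.    0.7 -72.7]
startL [  3.  -14.4 -45.7]
startR [  3.   15.1 -46.3]
endL [  2.9 -31.   36.6]
endR [ 3.  33.  36.6]
bar f [21.   0.6 28.2]
bar b [21.   0.6 45.2]
```

play_rows([
  [[0,1,0,0,0],[0,1,0,0,0],[0,0.7,0,0,0],[0,0.3,0,0,0],[0,0,0,0,0],[80,0,0,0,0],[110,0,0,0,0],[150,0,0,0,0],[190,0,0,0,0],[230,0,0,0,0],[255,0,0,0,0],[255,0,0,0,0]],
], newtons=40)

```text
time_s: 12.73
ee_pos: [0.4624, -0.2275, 0.0401]
eef_rot: [0.939, 1.571, -1.903]
force: [-2.0, -0.6, 1.8]
grip_width: 0.051
```

play_rows([
  [[255,0,0,0,0],[255,0,0,0,0],[255,0,0,0,0],[255,0,0,0,0],[255,0,0,0,0],[255,0,0,0,0]],
])

```text
time_s: 13.23
ee_pos: [0.4625, -0.2274, 0.0401]
eef_rot: [-1.051, 1.571, 2.39]
force: [-2.8, 0.2, 5.3]
grip_width: 0.025
```

Run:
```python
from h import *
o,T=state()
o,im=shot('wrist','w9')
```

```text
t 13.23 tcp [ 0.4625 -0.2274  0.0401] x [-0.  0. -1.] y ang -72.83 F [-2.8  0.2  5.3] w 0.025 q [-0.53  0.43  1.77  0.    0.94  0.74]
```

View pics/w9.png

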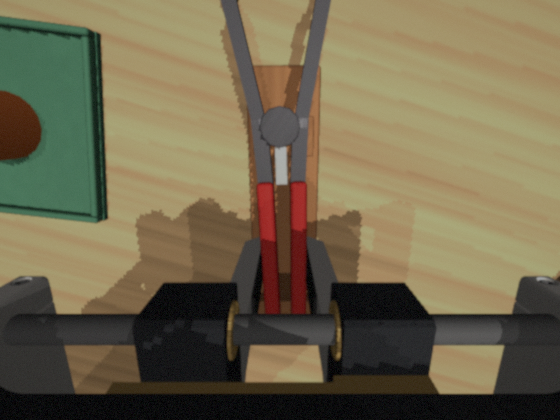

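play_rows([
  [[255,-0.2,0,0,0],[255,-0.3,0,0,0],[255,-0.5,0,0,0],[255,-0.8,0,0,0],[255,-1,0,0,0],[255,-1,0,0,0],[255,-1,0,0,0],[255,-0.7,0,0,0],[255,-0.5,0,0,0],[255,0,0,0,0],[255,0,0,0,0]],
])

```text
time_s: 14.2
ee_pos: [0.4625, -0.2274, 0.1]
eef_rot: [2.308, 1.571, -0.534]
force: [-0.2, 1.1, -3.1]
grip_width: 0.025
```

Run:
```python
from h import *
o,T=state();print(o['moment'])
o,im=shot('wrist','w10')
o,im=shot('scene','s10')
cv2.imwrite('pics/s10z.png',cv2.resize(im[120:260,200:380],None,fx=4,fy=4,interpolation=cv2.INTER_CUBIC)[:,:,::-1])
o,im=shot('top','t10')
cv2.imwrite('pics/t10z.png',cv2.resize(im[185:285,280:400],None,fx=5,fy=5,interpolation=cv2.INTER_CUBIC)[:,:,::-1])
```

```text
t 14.2 tcp [ 0.4625 -0.2274  0.1   ] x [ 0. -0. -1.] y ang -72.83 F [-0.2  1.1 -3.1] w 0.025 q [-0.53  0.34  1.73 -0.    1.07  0.74]
[-0.07315467  0.24987661 -0.04622724]
```

View pics/w10.png

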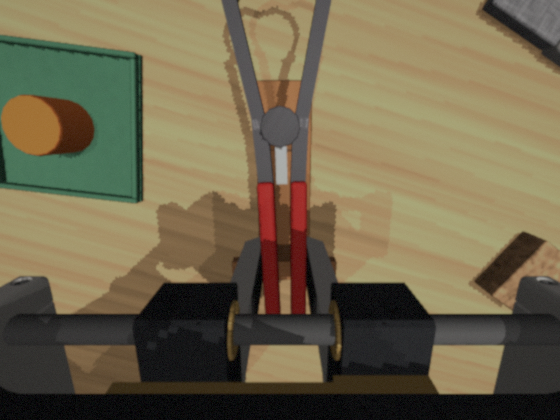

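View pics/s10z.png

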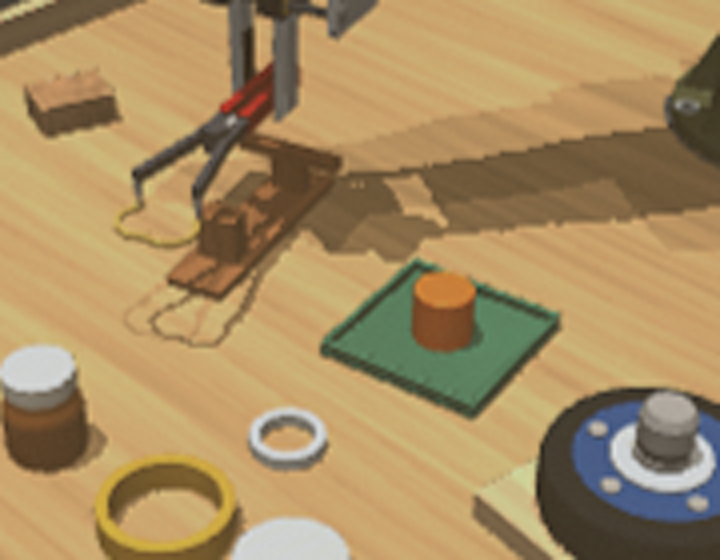

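View pics/t10z.png

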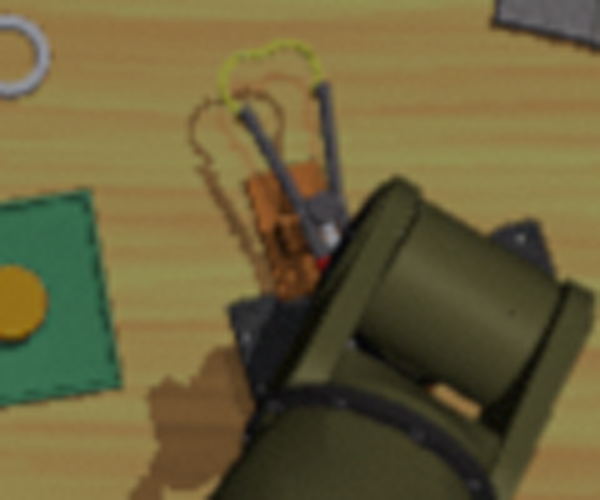

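Run:
```python
from h import *
o=ctrl.get_obs();T=T_tool(o);KW=cam('wrist',o)
im=cv2.imread('pics/w10.png');hsv=cv2.cvtColor(im,cv2.COLOR_BGR2HSV);h,s,v=[hsv[...,i].astype(int) for i in range(3)]
tl=lambda uv,z:(1000*T[:3,:3].T@(onz(KW,uv,z)-T[:3,3])).round(1)
red=((h<=5)|(h>=174))&(s>150)&(v>70)
for r in (195,210,225,240,255,270,285,300):
  c=np.where(red[r,240:330])[0]+240
  sp=np.split(c,np.where(np.diff(c)>3)[0]+1); sp=[q for q in sp if len(q)>4]
  print(r,[(q[0],q[-1]) for q in sp], tl((np.mean([ (q[0]+q[-1])/2 for q in sp]),r),.128))
cv2.imwrite('pics/w10z.png',cv2.resize(im[0:200,210:350],None,fx=4,fy=4,interpolation=cv2.INTER_CUBIC))
```

```text
195 [(np.int64(258), np.int64(274)), (np.int64(291), np.int64(306))] [-28.6   0.4 -43. ]
210 [(np.int64(259), np.int64(275)), (np.int64(291), np.int64(306))] [-28.6   0.6 -34.8]
225 [(np.int64(260), np.int64(275)), (np.int64(291), np.int64(306))] [-28.6   0.8 -26.4]
240 [(np.int64(261), np.int64(276)), (np.int64(291), np.int64(305))] [-28.6   0.9 -17.7]
255 [(np.int64(262), np.int64(275)), (np.int64(292), np.int64(305))] [-28.6   1.   -8.7]
270 [(np.int64(263), np.int64(276)), (np.int64(291), np.int64(304))] [-28.6   1.    0.5]
285 [(np.int64(264), np.int64(277)), (np.int64(292), np.int64(305))] [-28.6   1.6   9.9]
300 [(np.int64(265), np.int64(278)), (np.int64(292), np.int64(304))] [-28.6   1.8  19.7]
```

View pics/w10z.png

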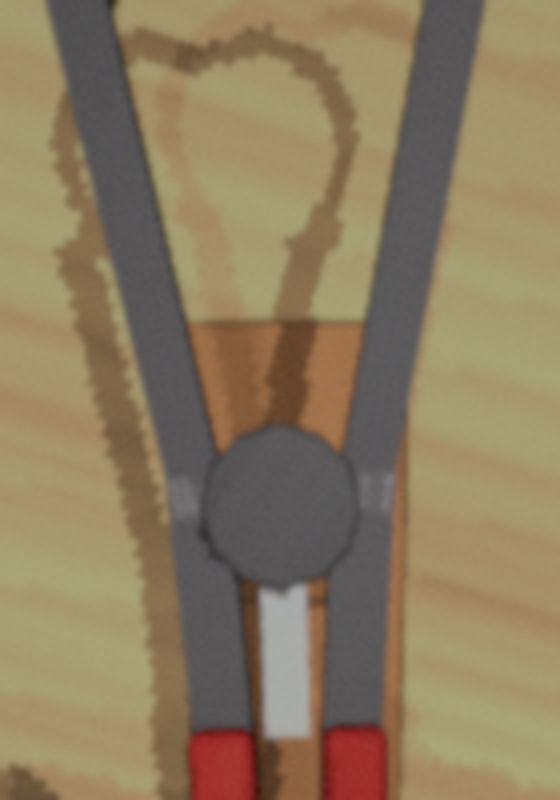

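play_rows([
  [[255,-0.5,0,0,0],[255,-1,0,0,0],[255,-1.5,-0.5,0,0],[255,-1.5,-1,-0.1,0],[255,-1,-1.5,-0.2,0],[255,-0.5,-2,-0.3,0],[255,0,-2.5,-0.3,0],[255,0,-2.5,-0.3,0],[255,0,-2.5,-0.3,0],[255,0,-2.5,-0.3,0],[255,0,-2.5,-0.3,0],[255,0,-2.5,-0.3,0]],
])

```text
time_s: 15.35
ee_pos: [0.4261, -0.0282, 0.1609]
eef_rot: [2.706, 1.57, -0.136]
force: [1.1, 0.8, -3.0]
grip_width: 0.0249
```

play_rows([
  [[255,0,-2.5,-0.3,0],[255,0,-2.5,-0.3,0],[255,0,-2.5,-0.3,0],[255,0,-2.5,-0.3,0],[255,0,-2.5,-0.3,0],[255,0,-2,-0.3,0],[255,0,-1.5,-0.3,0],[255,0,-1,-0.3,0],[255,0,-0.5,-0.1,0],[255,0,0,0,0],[255,0,0,0,0]],
])

```text
time_s: 16.27
ee_pos: [0.3987, 0.1449, 0.1601]
eef_rot: [1.329, 1.571, -1.513]
force: [-0.8, -0.1, -2.7]
grip_width: 0.0251
```

Run:
```python
from h import *
o,T=state();print(o['moment'], 100*T[:3,:3].T@(np.array([.3945,.1645,.16])-T[:3,3]))
o,im=shot('wrist','w11')
o,im=shot('scene','s11')
cv2.imwrite('pics/s11z.png',cv2.resize(im[140:290,280:430],None,fx=4,fy=4,interpolation=cv2.INTER_CUBIC)[:,:,::-1])
o,im=shot('top','t11')
cv2.imwrite('pics/t11z.png',cv2.resize(im[170:290,160:280],None,fx=5,fy=5,interpolation=cv2.INTER_CUBIC)[:,:,::-1])
```

```text
t 16.27 tcp [0.3987 0.1449 0.1601] x [ 0. -0. -1.] y ang -72.83 F [-0.8 -0.1 -2.7] w 0.0251 q [ 0.26  0.06  1.91 -0.    1.17  1.53]
[-0.02814974  0.22845055  0.0119624 ] [ 0.00692003 -1.99461146 -0.17256016]
```

View pics/w11.png

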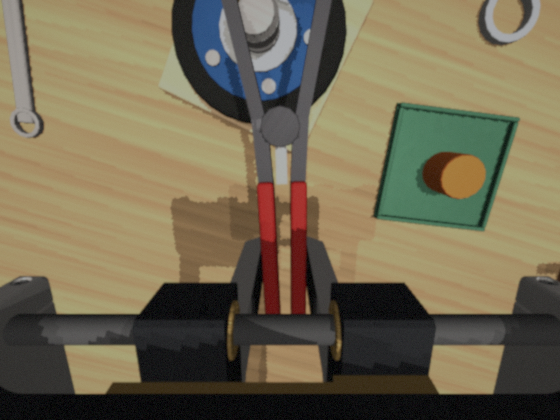

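View pics/s11z.png

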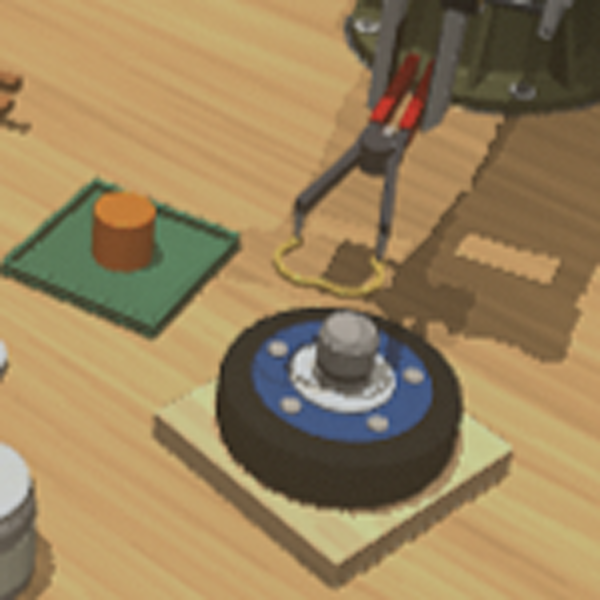

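View pics/t11z.png

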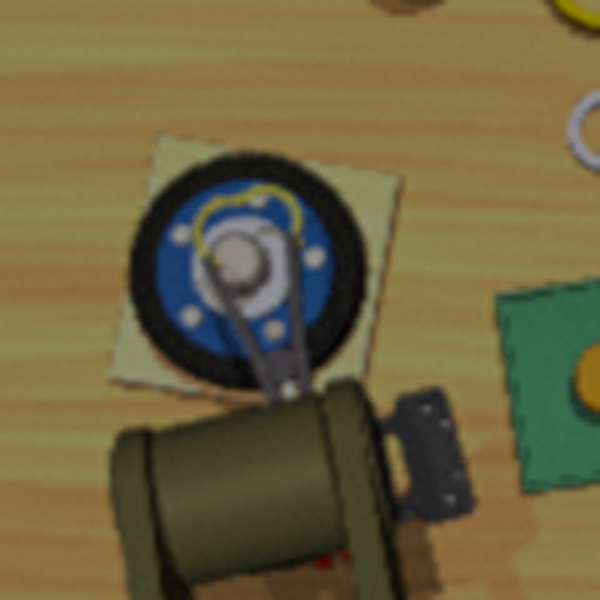

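```bash
cat > ringm.py <<'E'
from h import *
def ringpts(name,im,o):
    KW=cam(name);T=T_tool(o);zr=o['ee_pos'][2]+.0188-.025+.002
    hsv=cv2.cvtColor(np.ascontiguousarray(im),cv2.COLOR_RGB2HSV);h,s,v=[hsv[...,i].astype(int) for i in range(3)]
    m=(h>=20)&(h<=36)&(s>100)&(v>90)
    out=[]
    for y,x in np.argwhere(m):
        q=1000*T[:3,:3].T@(onz(KW,(x,y),zr)-T[:3,3])
        if abs(q[1])<45 and -205<q[2]<-120: out.append([x,y,q[1],q[2]])
    return np.array(out)
E
python3 - <<'E'
from ringm import *
o,T=state()
for n,f in (('top','t11'),('scene','s11')):
    im=cv2.imread(f'pics/{f}.png')[:,:,::-1]
    r=ringpts(n,im,o);print(n,len(r),'y',r[:,2].min(),r[:,2].max(),'z',r[:,3].min(),r[:,3].max())
    img=np.full((450,450,3),255,np.uint8)
    for x,y,a,b in r: cv2.circle(img,(int(225+a*5),int((b+205)*5)),6,(0,150,200),-1)
    for a in range(-40,41,10): cv2.line(img,(225+a*5,0),(225+a*5,450),(220,220,220),1)
    for b in range(-200,-119,10): cv2.line(img,(0,(b+205)*5),(450,(b+205)*5),(220,220,220),1);cv2.putText(img,str(b),(0,(b+205)*5),0,.4,0)
    cv2.circle(img,(int(225-2.1*5),int((205-155)*5)),90,(0,0,255),1)
    cv2.imwrite(f'pics/rp_{n}.png',img)
a=cv2.imread('pics/rp_top.png');b=cv2.imread('pics/rp_scene.png');cv2.imwrite('pics/rp.png',cv2.resize(np.hstack([a,b]),(800,400)))
KW=cam('wrist',o);print('stub in wrist by est',proj(KW,[.542,.2122,.108]))
E
```

```text
t 16.42 tcp [0.3988 0.1447 0.16  ] x [-0. -0. -1.] y ang -72.89 F [-0.5  0.6 -2.8] w 0.0245 q [ 0.26  0.06  1.91 -0.    1.17  1.53]
top 65 y -34.4059572957889 44.48600194861203 z -204.7525375333996 -148.36630921762267
scene 102 y -36.90965876248119 44.521729041135636 z -192.94517437908286 -138.26913765827874
stub in wrist by est [249.6788921    8.81151613]
```

View pics/rp.png

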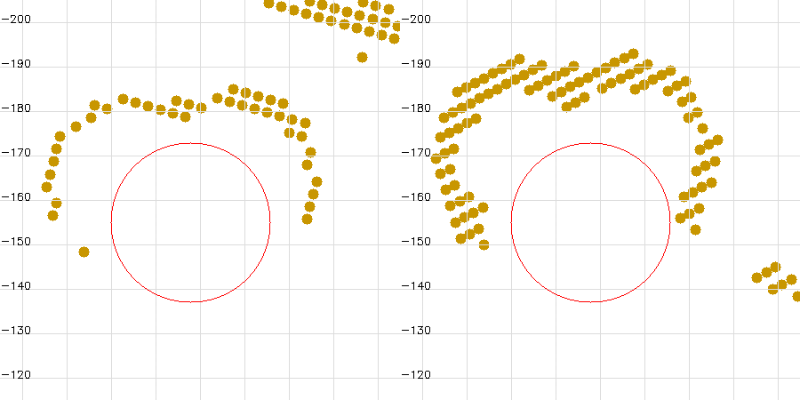

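Run:
```python
from h import *
im=cv2.imread('pics/w11.png')
cv2.imwrite('pics/w11z.png',cv2.resize(im[0:130,170:360],None,fx=4,fy=4,interpolation=cv2.INTER_NEAREST))
```

```text
(no output)
```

View pics/w11z.png

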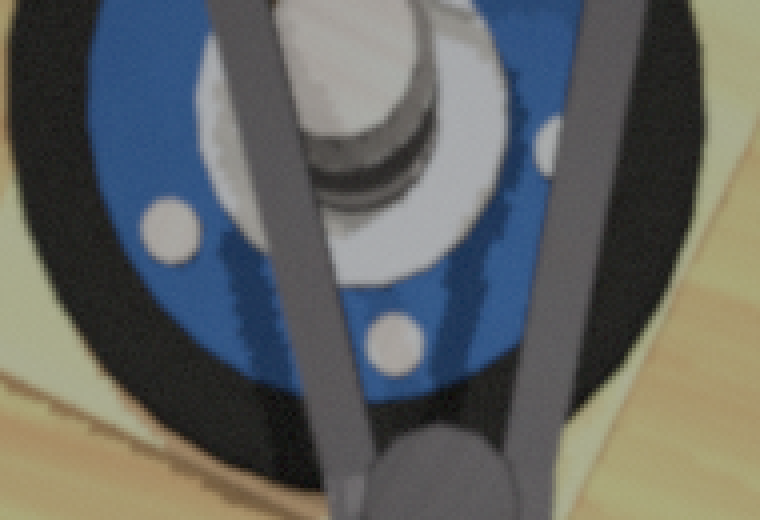

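Run:
```python
from h import *
o=ctrl.get_obs();KW=cam('wrist',o)
z=lambda x,y:(170+(x+.5)/4-.5,(y+.5)/4-.5)
E0=np.array([.542,.2122])
for n,r,h in (('top',.0145,.108),('hub',.032,.07),('tyre',.075,.05),('body',.018,.102)):
    c=[proj(KW,[E0[0]+r*np.cos(t),E0[1]+r*np.sin(t),h]) for t in np.linspace(0,6.28,60)]
    c=(np.array(c)-[170,0])*4+1.5; print(n,'pred zoom x',c[:,0].min().round(),c[:,0].max().round(),'ymax',c[:,1].max().round())
print(proj(KW,[E0[0]+.001,E0[1],.108])-proj(KW,[*E0,.108]),proj(KW,[E0[0],E0[1]+.001,.108])-proj(KW,[*E0,.108]))
T=T_tool(o)
for n,z0 in(('top',.108),('hub',.07)):
  b=proj(KW,[*E0,z0])
  for ax in(1,2):
    d=T[:3,ax]*.001; print(n,ax,4*(proj(KW,np.array([*E0,z0])+d)-b))
```

```text
top pred zoom x 236.0 404.0 ymax 131.0
hub pred zoom x 184.0 498.0 ymax 282.0
tyre pred zoom x 8.0 690.0 ymax 495.0
body pred zoom x 223.0 425.0 ymax 163.0
[ 0.38420323 -1.58605504] [-1.39698706 -0.48796288]
top 1 [5.79012375e+00 2.00262915e-04]
top 2 [0.17627367 6.62104032]
hub 1 [4.90074213e+00 2.54444468e-04]
hub 2 [0.12614735 5.52357078]
```

play_rows([
  [[255,0,-0.3,0,0],[255,0,-0.6,0,0],[255,0,-0.6,0,0],[255,0,-0.3,0,0],[255,0.5,0,0,0],[255,1,0,0,0],[255,1,0,0,0],[255,0.5,0,0,0],[255,0,0,0,0],[255,0,0,0,0]],
])

```text
time_s: 17.25
ee_pos: [0.3932, 0.1623, 0.1295]
eef_rot: [0.042, 1.57, -2.8]
force: [0.7, -0.5, -2.6]
grip_width: 0.0248
```

```bash
cat > look.py <<'E'
from ringm import *
import sys
def look(tag,wr=True):
    o,T=state()
    if wr: shot('wrist','w'+tag)
    o,im=shot('scene','s'+tag)
    cv2.imwrite(f'pics/s{tag}z.png',cv2.resize(im[170:270,310:430],None,fx=6,fy=6,interpolation=cv2.INTER_CUBIC)[:,:,::-1])
    o,im=shot('top','t'+tag)
    cv2.imwrite(f'pics/t{tag}z.png',cv2.resize(im[190:265,175:250],None,fx=8,fy=8,interpolation=cv2.INTER_CUBIC)[:,:,::-1])
look(sys.argv[1])
E
python3 look.py 12
```

```text
t 17.25 tcp [0.3932 0.1623 0.1295] x [-0.001 -0.    -1.   ] y ang -72.85 F [ 0.7 -0.5 -2.6] w 0.0248 q [ 0.31  0.11  1.94 -0.    1.09  1.58]
```

View pics/s12z.png

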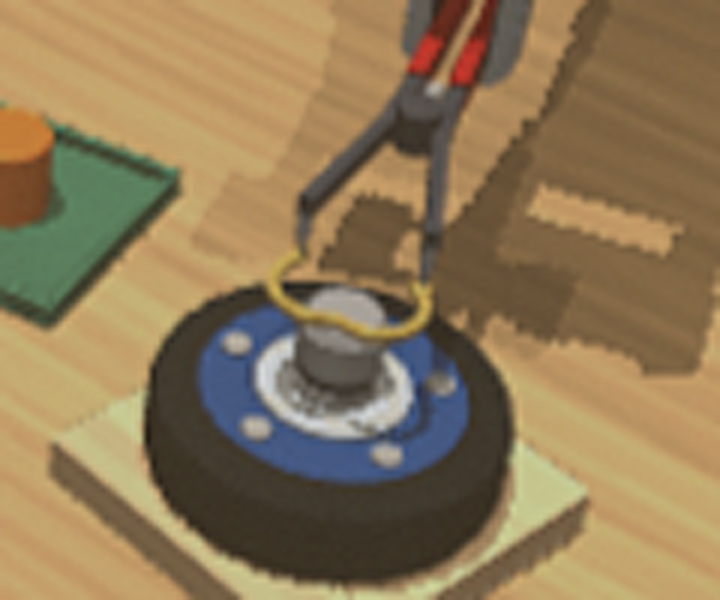

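View pics/t12z.png

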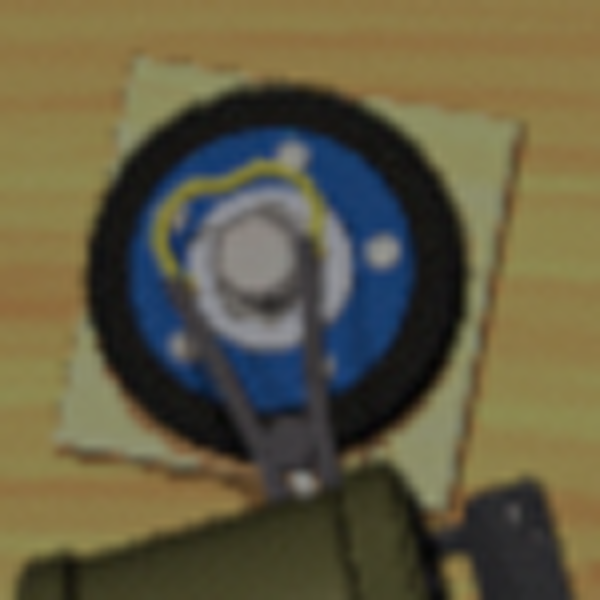

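View pics/w12.png

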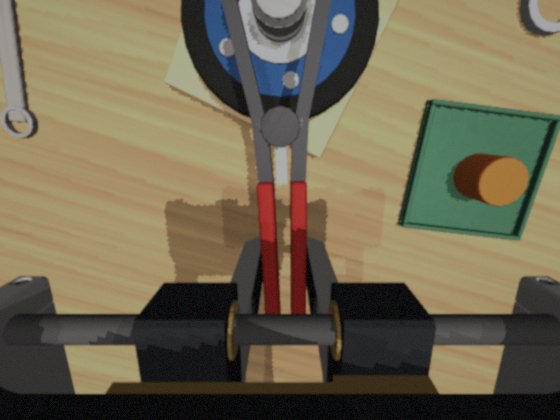

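Run:
```python
from ringm import *
o,T=state();zr=o['ee_pos'][2]-.0062
def tl(KW,uv,z): return (1000*T[:3,:3].T@(onz(KW,uv,z)-T[:3,3]))[1:].round(1)
t=cam('top');s=cam('scene')
tz=lambda x,y:(175+(x+.5)/8-.5,190+(y+.5)/8-.5)
sz=lambda x,y:(310+(x+.5)/6-.5,170+(y+.5)/6-.5)
print('top: stub',tl(t,tz(258,252),.108))
for n,p in (('left lobe out',(153,240)),('right lobe out',(326,215)),('cusp mid',(232,181)),('pinL end',(180,283)),('pinR end',(314,255)),('front L',(205,183)),('front R',(285,167))): print(n,tl(t,tz(*p),zr+(.0 if 'pin' not in n else .02)))
print('scene: stub',tl(s,sz(346,315),.108), 'body',tl(s,sz(340,350),.09))
for n,p in (('left lobe',(432,300)),('right lobe',(269,285)),('cusp',(358,328)),('pin right img',(427,283)),('pin left',(300,255)),('frontA',(310,320)),('frontB',(395,334))): print(n,tl(s,sz(*p),zr))
```

```text
t 17.4 tcp [0.3936 0.1625 0.1303] x [ 0.001  0.    -1.   ] y ang -72.84 F [ 0.5  0.3 -2.5] w 0.0247 q [0.31 0.11 1.94 0.   1.09 1.58]
top: stub [  -1.5 -155.5]
left lobe out [ -36.3 -167.9]
right lobe out [  28.3 -159.4]
cusp mid [  -2.4 -181.5]
pinL end [ -27.7 -146.3]
pinR end [  22.2 -142.9]
front L [ -12.3 -183.5]
front R [  18.1 -181.2]
scene: stub [  -4.2 -161. ] body [  -4.5 -161.5]
left lobe [ -34.9 -155.9]
right lobe [  24.3 -176.9]
cusp [ -14.5 -185.6]
pin right img [ -30.2 -146.6]
pin left [  19.6 -153.3]
frontA [   3.3 -189.7]
frontB [ -28.2 -182.4]
```

Run:
```python
import cv2
im=cv2.imread('pics/w12.png')
cv2.imwrite('pics/w12z.png',cv2.resize(im[0:150,180:380],None,fx=4,fy=4,interpolation=cv2.INTER_CUBIC))
```

```text
(no output)
```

View pics/w12z.png

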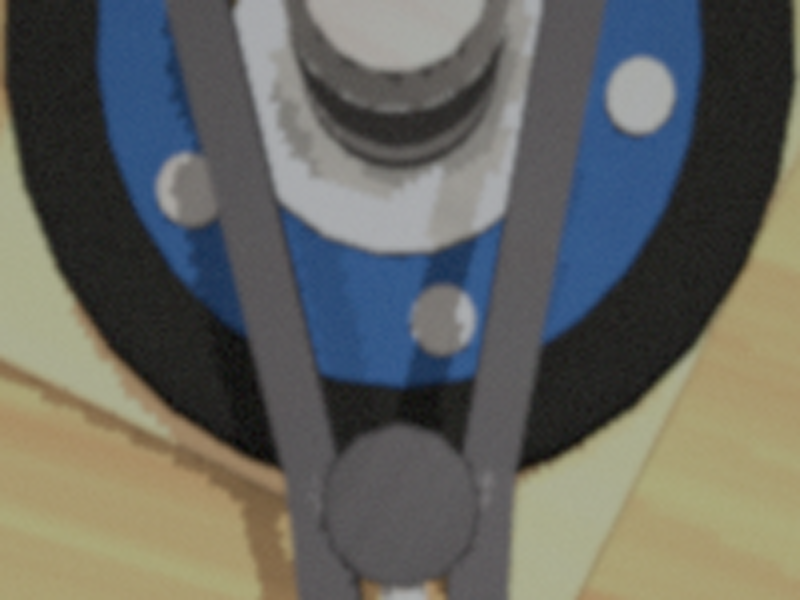

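Run:
```python
from h import *
o,T=state();KW=cam('wrist',o)
z=lambda x,y:np.array((180+(x+.5)/4-.5,(y+.5)/4-.5))
def tl(uv,h): return (1000*T[:3,:3].T@(onz(KW,uv,h)-T[:3,3]))[1:].round(1)
zt=o['ee_pos'][2]
for h in (.015,.02,.025): print('piv',tl(z(400,505),zt+h))
print('disc edge->', tl(z(396,73),.108)-[0,14.5])
print('stub foot edge', tl(z(397,165),.07)-[0,18])
print('hub edge', tl(z(398,253),.07)-[0,32])
print('groove top edge r18', tl(z(397,111),.084)-[0,18])
print('blue edge/tyre', tl(z(399,475),.05)-[0,75])
for x,y in ((209,0),(573,0)): print('arm',tl(z(x,y),zt+.018))
for x,y in ((268,300),(507,300)): print('arm',tl(z(x,y),zt+.018))
```

```text
t 17.4 tcp [0.3936 0.1625 0.1303] x [ 0.001  0.    -1.   ] y ang -72.84 F [ 0.5  0.3 -2.5] w 0.0247 q [0.31 0.11 1.94 0.   1.09 1.58]
piv [ -1.1 -78.2]
piv [ -1.  -78.2]
piv [ -0.9 -78.1]
disc edge-> [  -2.  -156.2]
stub foot edge [  -2.4 -157.1]
hub edge [  -2.3 -156.4]
groove top edge r18 [  -2.2 -161.7]
blue edge/tyre [  -2.6 -160.4]
arm [ -23.7 -136.3]
arm [  19.9 -136.3]
arm [ -17.7 -103.3]
arm [  12.7 -103.3]
```

play_rows([
  [[255,0,0.1,0.15,0],[255,0,0,0,0],[255,0.3,0,0,0],[255,0.3,0,0,0],[255,0.3,0,0,0],[255,0.3,0,0,0],[255,0.3,0,0,0],[255,0,0,0,0],[255,0,0,0,0]],
])

```text
time_s: 18.15
ee_pos: [0.3921, 0.1611, 0.1147]
eef_rot: [-0.047, 1.57, -2.889]
force: [-0.3, -0.5, -2.3]
grip_width: 0.025
```

```bash
python3 look.py 13
```

```text
t 18.15 tcp [0.3921 0.1611 0.1147] x [-0. -0. -1.] y ang -72.84 F [-0.3 -0.5 -2.3] w 0.025 q [0.3  0.13 1.96 0.   1.05 1.57]
```

View pics/s13z.png

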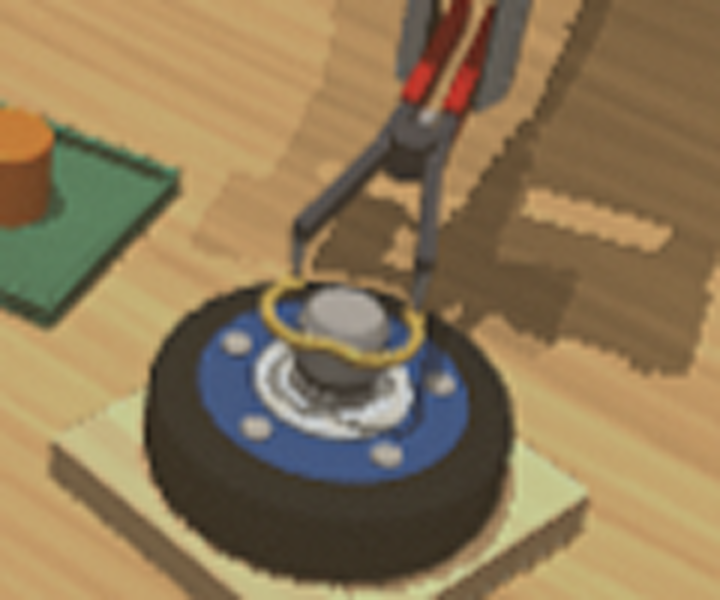

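View pics/t13z.png

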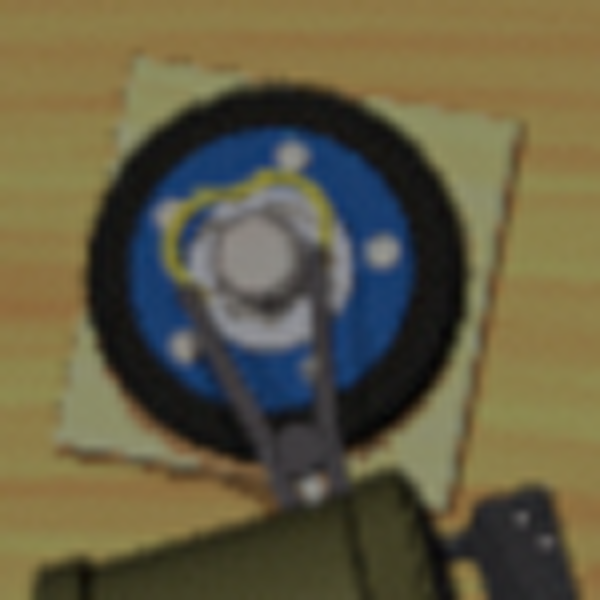

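play_rows([
  [[255,0.2,0,0,0],[255,0.2,0,0,0],[255,0.2,0,0,0],[255,0.2,0,0,0],[255,0,0,0,0]],
])

```text
time_s: 18.72
ee_pos: [0.392, 0.1611, 0.1065]
eef_rot: [-0.009, 1.57, -2.851]
force: [-1.0, 0.0, -2.5]
grip_width: 0.0246
```

play_rows([
  [[255,0.2,0,0,0],[255,0.2,0,0,0],[255,0.2,0,0,0],[255,0.2,0,0,0],[255,0,0,0,0]],
])

```text
time_s: 19.13
ee_pos: [0.392, 0.161, 0.0985]
eef_rot: [0.002, 1.57, -2.84]
force: [0.3, -0.1, -2.1]
grip_width: 0.025
```

```bash
python3 look.py 14; python3 -c "
from h import *;print(ctrl.get_obs()['moment'])"
```

```text
t 19.13 tcp [0.392  0.161  0.0985] x [-0.001 -0.    -1.   ] y ang -72.84 F [ 0.3 -0.1 -2.1] w 0.025 q [0.3  0.15 1.98 0.   1.01 1.57]
[-0.0896088   0.27777983 -0.01656929]
```

View pics/s14z.png

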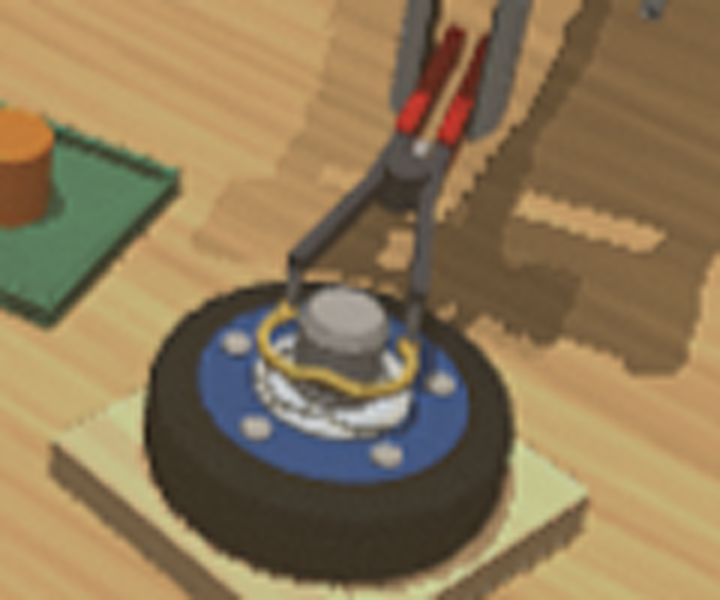

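View pics/t14z.png

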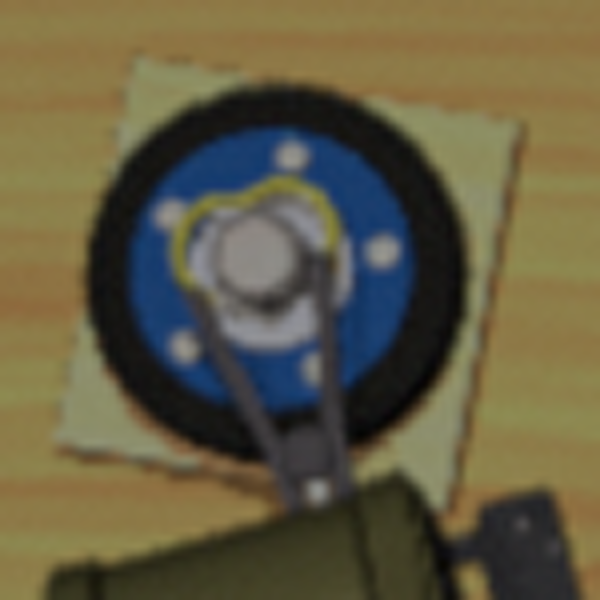

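View pics/w14.png

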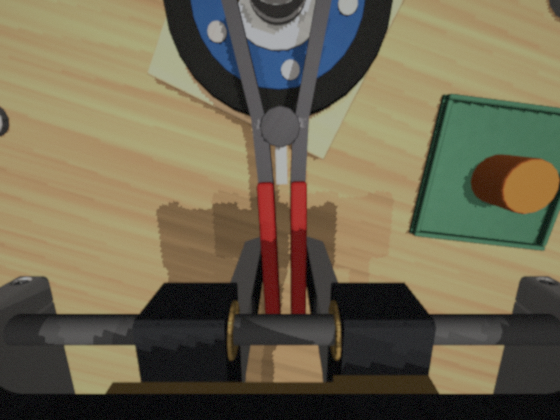

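play_rows([
  [[255,0.2,0,0,0],[255,0.2,0,0,0],[255,0.2,0,0,0],[255,0.2,0,0,0],[255,0.2,0,0,0],[255,0.2,0,0,0],[255,0,0,0,0],[255,0,0,0,0],[255,0,0,0,0]],
])

```text
time_s: 20.03
ee_pos: [0.3922, 0.1611, 0.087]
eef_rot: [-3.029, 1.571, 0.412]
force: [0.7, -0.4, -1.9]
grip_width: 0.0249
```

```bash
python3 look.py 15
python3 - <<'E'
from h import *
s=cam('scene');im=cv2.imread('pics/s15.png')
cv2.imwrite('pics/s15y.png',cv2.resize(im[205:255,340:390],None,fx=12,fy=12,interpolation=cv2.INTER_CUBIC))
print(ctrl.get_obs()['moment'],ctrl.get_obs()['force'])
E
```

```text
t 20.03 tcp [0.3922 0.1611 0.087 ] x [ 0.  0. -1.] y ang -72.84 F [ 0.7 -0.4 -1.9] w 0.0249 q [0.3  0.17 1.99 0.   0.98 1.57]
[-0.05583642  0.26231109  0.01729923] [ 0.05792022 -0.26507914 -2.63119829]
```

View pics/s15y.png

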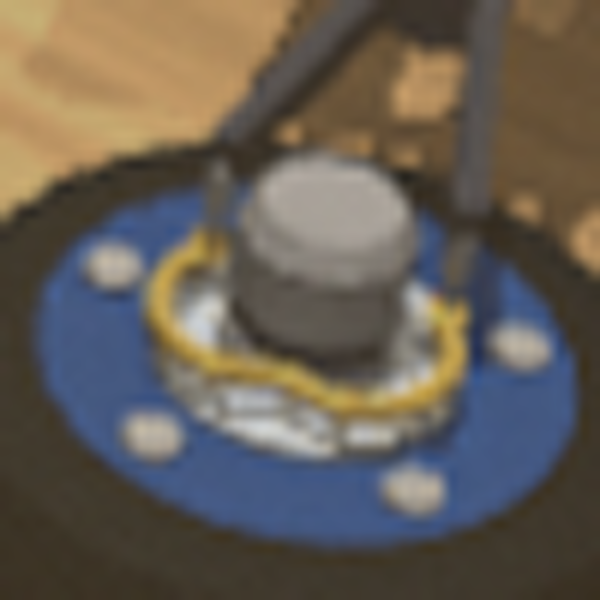

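View pics/t15z.png

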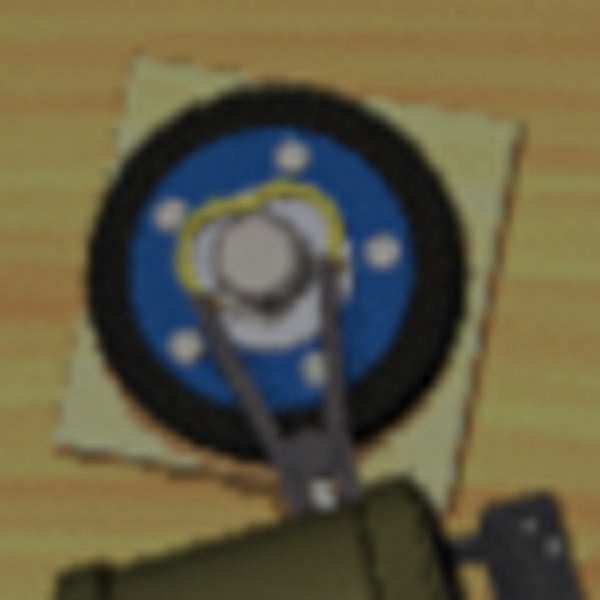

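View pics/s15.png

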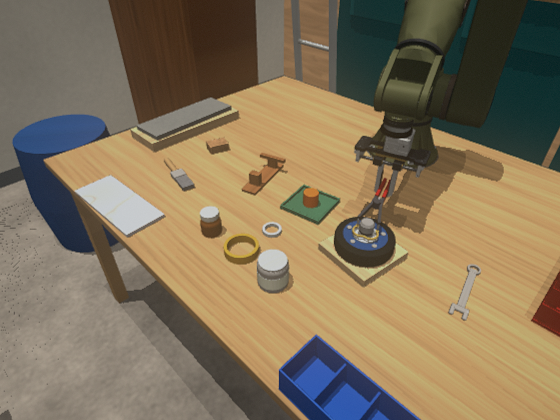

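Run:
```python
from ringm import *
o,T=state()
t=cam('top');s=cam('scene')
tz=lambda x,y:(175+(x+.5)/8-.5,190+(y+.5)/8-.5)
sy=lambda x,y:(340+(x+.5)/12-.5,205+(y+.5)/12-.5)
def tl(p): return (1000*T[:3,:3].T@(p-T[:3,3])).round(1)
print('TOP stub',tl(onz(t,tz(257,253),.108))[1:])
for n,p in (('Llobe',(186,250)),('Rlobe',(338,225)),('cusp',(243,202)),('ringendL',(203,297)),('ringendR',(336,262))): print(n,tl(onz(t,tz(*p),.082))[1:])
print('SCENE stub',tl(onz(s,sy(330,205),.108))[1:])
for n,p in (('Llobe',(463,350)),('Rlobe',(155,300)),('cusp',(318,393)),('endL',(450,310)),('endR',(208,247))): print(n,tl(onz(s,sy(*p),.082))[1:])
for n,a,b in (('cusp',tz(243,202),sy(318,393)),('endL',tz(203,297),sy(450,310)),('endR',tz(336,262),sy(208,247)),('stubtop',tz(257,253),sy(330,205))):
  p=tri([(t,a),(s,b)]);print('tri',n,p.round(4),tl(p))
```

```text
t 20.18 tcp [0.3922 0.1611 0.087 ] x [ 0.  0. -1.] y ang -72.83 F [ 0.1 -0.3 -2.6] w 0.0249 q [ 0.3   0.17  1.99 -0.    0.98  1.57]
TOP stub [  -2.9 -156.9]
Llobe [ -32.  -169.7]
Rlobe [  26.8 -163.1]
cusp [  -6.2 -181.8]
ringendL [ -30.2 -150.3]
ringendR [  22.5 -149.4]
SCENE stub [  -4.2 -161.3]
Llobe [ -35.3 -160.8]
Rlobe [  24.3 -175.3]
cusp [ -13.6 -186.6]
endL [ -29.5 -150.3]
endR [  20.2 -154.6]
tri cusp [0.5632 0.2241 0.077 ] [  10.1   -9.7 -182. ]
tri endL [0.527  0.234  0.0821] [   4.9  -29.8 -150.3]
tri endR [0.5419 0.1847 0.0779] [   9.2   21.7 -149.9]
tri stubtop [0.5416 0.2108 0.1047] [ -17.7   -3.3 -157.4]
```

play_rows([
  [[255,0,0,0.1,0],[255,0.08,0,0,0],[255,0,0,0,0],[255,0,0,0,0],[255,0,0,0,0],[255,0,0,0,0]],
])

```text
time_s: 20.68
ee_pos: [0.3912, 0.1608, 0.0861]
eef_rot: [0.158, 1.571, -2.684]
force: [-0.4, -0.8, -3.1]
grip_width: 0.0244
```

```bash
python3 look.py 16
python3 - <<'E'
from h import *
im=cv2.imread('pics/s16.png')
a=cv2.resize(im[205:255,340:390],None,fx=8,fy=8,interpolation=cv2.INTER_CUBIC);b=cv2.resize(cv2.imread('pics/t16z.png')[100:500,100:500],(400,400))
cv2.imwrite('pics/f16.png',np.hstack([a,b]))
E
```

```text
t 20.68 tcp [0.3912 0.1608 0.0861] x [-0. -0. -1.] y ang -72.84 F [-0.4 -0.8 -3.1] w 0.0244 q [ 0.3   0.17  1.99 -0.    0.98  1.57]
```

View pics/f16.png

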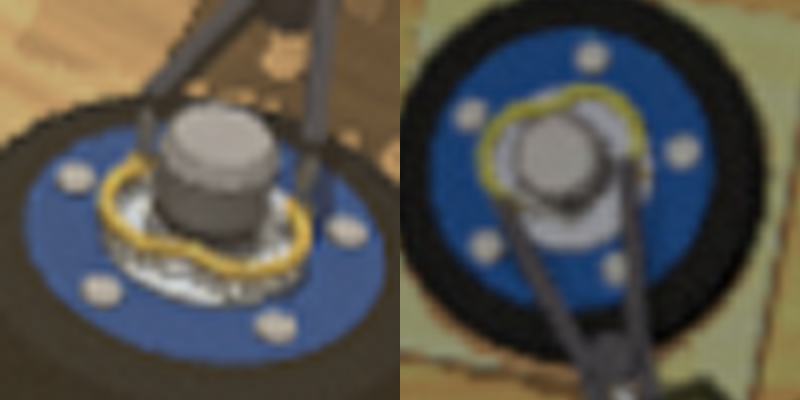

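View pics/w16.png

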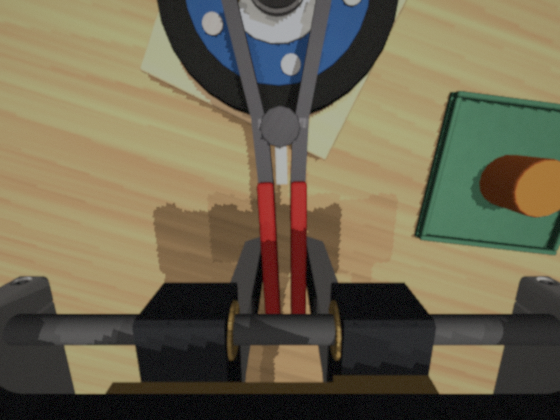

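```bash
python3 -c "
from station import ctrl
print(ctrl.hand_in()); o=ctrl.get_obs(); print(o['force'],o['grip_width'],o['ee_pos'])"
```

```text
the job is handed in; nothing more can be done
None
the job is handed in; nothing more can be done
```

The dust cap is standing open end down in the green tray. The pliers are holding the fully spread ring level around the groove. I handed the job in at about 20.7 s, and no verdict is reported.

**Last checks:**
- **Height:** by the robot's own pose the ring is at about 80 mm. The two fixed cameras gave 80–85 mm, so they agree only within their error.
- **Contact:** the wrist force stayed at the pliers' weight, about 2–3 N, all the way down, so nothing touched the stub or the hub.
- **Grip:** the handles are squeezed to 25 mm at 40 N, slightly past the 28 mm stop. The pivot stayed in the same place in the wrist picture after the pickup, so there was no slip or sag.
- **Centring:** sideways, the ring matches the stub to about 1 mm. Fore and aft, I estimate a 4 mm gap at the front.

**Disagreements:**
- The wrist camera's calibration was about 2 mm off between two tool angles, so I cross-checked the centring in the top and scene views.
- The pliers slid about 5 mm forward in the grip while being squeezed, which I allowed for.
- The pivot-to-stub distance from the wrist camera still suggested the ring could be 1–2 mm off fore and aft.

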